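Index the die slide of an eyelet press

TASK

The tall dressing bottle has been left in the way of the eyelet press's die slide: first lift it off and stand it upright on the cork coaster, without tipping it over. Then pull out the red index knob, move the die slide exactly one notch towards the green tag, and let the knob spring fully back in so that the slide is locked in that notch. Leave the jar, the brush and the wooden shoe last where they are.

Things in the scene. Friction and masses are not known exactly. Their poses are not given: they have to be found in the camera images.
- press: Dark iron eyelet press, fixed. Origin mid-underside; +x to its back, +y along its slide, z up (mm below). Base x -65..105, y -125..125, top z 30. Column x 63..103, y -25..25, to z 215. Lever at its back to x 115, y 27..53, z 245. Head x -52..103, y -22..22, z 150..205 overhangs the slide, so an upright gripper over the knob strikes it; ram below it to z 80.
- die_slide (a joint): Position (m) of the aluminium die slide along the press's +y; it is 120 mm long in y, x -25..30, z up to 50 (dies 62) mm in the press frame. 0 at the start, a notch. Notches at -0.048, -0.024, 0, 0.024, 0.048, about 1 mm play either way; stops at +-0.050. About 2.5 N drag when the pin is out; locked when it is in.
- slide_mid (a point): Middle of the die slide's top face, on the slide's centre line; axes as the press.
- index_knob (a joint): Pull (m) of the spring index knob: 0 fully in, pin in a notch; 0.016 fully out. The slide is free above 0.011. Spring 4.5 N at 0, 8.7 N at 0.014. Let go between notches, the pin rests at 0.011 on the strip and drops in when the slide is pushed over a notch.
- knob_grip (a point): Grip point on the axis of the red knob: cylinder 24 mm diameter, 30 mm long, 13 mm outward and 17 mm inward of this point; then a 17 mm barrel. z axis = outward pull, leaning 33 degrees from vertical to the press's front (-x); y along the slide. Starts at x -71, y 0, z 84 mm in the press frame, rides with the slide. Free on both y sides: come along the axis, close along y.
- green_tag: Green tag, 10 x 44 x 22 mm, on the press's base beside one end of the slide: press frame x 55, z 30 mm and y +85 or -85 mm (varies). Origin: middle of its underside; axes as the press. It shows the direction to shift.
- white_tag: The same tag in white at the other end.
- bottle: Tall top-heavy bottle: brown body 30 mm diameter, 85 mm high, steel cap 24 mm diameter from 92 to 135 mm. Origin mid-underside, z up. About 0.2 kg, centre of mass 95 mm up, tips at about 9 degrees. Starts on the press's base (z 30 mm) in the slide's path at the green tag's end. Grip it high, 70 to 90 mm up.
- coaster: Fixed round cork coaster, 100 mm diameter, 6 mm thick, on the table left or right of the press. Origin: middle of its underside.
- polish_jar: Closed polish jar, 60 mm diameter, about 55 mm high; bystander. Origin: middle of its underside.
- brush: Shoe brush, 150 x 50 x 45 mm, lying; bystander. Origin: middle of its underside, x along it.
- shoe_last: Wooden shoe last, 220 x 58 x 106 mm, toe to its -x; bystander. Origin: middle of its underside.
Not all that is in view belongs to the job. There is more than one size of the bottle; the one meant has the size given above.

How it is judged:
On the way, in this order (a step that is already met when the one before it is completed fails the run):
1. the bottle stands upright and still on the coaster, let go (horizontal distance between bottle and coaster below 0.035 m and height (world z) of bottle below 0.009 m and angle between bottle's own z axis and vertical below 0.08 rad and contact force between bottle and the fingers below 0.1 N and linear speed of bottle below 0.02 m/s), for 0.2 s.
2. the index knob is pulled out, clear of its notch (value of joint index_knob above 0.009 m), for 0.1 s.
At the end, for the whole second after the job is handed in: The die slide is one notch (24 mm, within about 3 mm) nearer the green tag than it began, the index knob is in to within 2 mm with its pin in that notch, and the bottle stands upright and still with its whole base on the cork coaster (centre within 35 mm of the coaster's) (horizontal distance between slide_mid and green_tag between 0.0799 and 0.0844 m and value of joint index_knob below 0.002 m and velocity of joint die_slide between -0.005 and 0.005 m/s and horizontal distance between bottle and coaster below 0.035 m and height (world z) of bottle below 0.009 m and angle between bottle's own z axis and vertical below 0.08 rad and linear speed of bottle below 0.02 m/s); the robot touches nothing.
It fails at once if the bottle is tipped over (leans more than 26 degrees) (angle between bottle's own z axis and vertical above 0.45 rad).
It fails at once if the jar, brush or shoe last is moved more than 25 mm (distance of any of polish_jar, brush, shoe_last from where it was at the start of the episode above 0.025 m).
It also fails if it takes over 66 s, if anything falls off the work surface, if the arm or the gripper's body presses on something with over 40 N, if the wrist force passes 120 N, or if a joint passes its speed limit or range.

ROBOT

A 7-joint arm with a two-finger parallel gripper is mounted at the origin on the work surface. World frame = base frame: x ahead of the robot, y to its left, z up, the work surface at z = 0. Lengths are in m, angles in rad, forces in N, time in s.
With the tool pointing down it reaches from about 0.425 to 0.925 m from the base axis. Payload 6.8 kg.
Tool frame: the origin (TCP) lies at the centre of the arm's flange, where the gripper is bolted on; the fingertips stand 173 mm ahead of it and the grasp point (between the pads) lies 155 mm ahead of it (finger_overhang is the distance from the TCP to the fingertips, in m); y points along the fingers, z is the direction in which the jaws open and shut, and the axes are right-handed (so a half turn about y gives the same grasp; the last joint's range is limited). The gripper opens to 85 mm and grips with 20 to 120 N. Pads are 22 mm wide; open, the fingers measure 114 mm over their backs; the gripper's body (76 mm by 85 mm) begins 54 mm behind the grasp point. The pads swing forward as they close: fully open they stand 13 mm farther back than shut.
Start: joints at [1.122, 0.477, 0.022, 1.555, -0.011, 1.109, -0.083], TCP at [0.226, -0.636, 0.405] pointing down, gripper open.
Joint ranges: [-2.96, 2.96], [-0.34, 2.1], [-1.41, 1.46], [0.24, 2.44], [-1.37, 4.51], [0.17, 1.92], [-2.96, 2.96]. Speed limits (rad/s): [2.39, 2.39, 3.14, 3.14, 3.14, 3.14, 3.14].

INTERFACE

Orientations are given as a rotation vector (axis times angle).
In Python, from bench import get_obs, grab_frame, hand_in, finger_overhang gives the robot as it stands. The module is installed in compiled form; this text tells all that it offers.
- The arm moves only by the shell command python3 -m jog 'ROWS' [FORCE]. ROWS is JSON, a list of rows, each a list of 3 entries, a list of its own where there are three numbers: the shift along the tool's x, y, z in cm, then the turn about the tool's y in rad, then the gripper command: -1 is fully open, 1 is shut, values between are in proportion. In form: [[[x, y, z], twist, gripper], ...]. A call has 1 to 10 rows; each row is the pose to reach, as a shift and turn from the pose commanded when the call began, along the tool's axes at that moment; what a row does not reach only later rows make up. A row lasts 1/8 s, in which the tool goes at most 62.5 mm and 10.7 degrees, less where a joint would pass 70% of its speed; a pose out of reach is approached as far as the arm can. A call with a gripper value outside its range is refused whole. The fingers move at their own pace and stop on an object; FORCE is the grip in N (left out, the last holds). Time passes only in rows, so rows that repeat a pose let the fingers close. It gives the time, the measured TCP pose, the force and the opening at its end, in the units of the state.
- get_obs(): the state, without advancing time (a new reading comes with each control period).
- grab_frame(name): name is "side" or "top" or "wrist"; returns a dict with "image" (420x560x3 uint8, blue, green, red), "fx", "fy", "cx", "cy" (pixels), "origin" and "rotation" of the camera in the world. Camera axes: x right, y up, looking along -z (the intrinsics and any distortion apply to the point x, -y, -z); pixel columns grow to the right and rows downward; lengths in m; the calibration is good to about 2 mm. A picture is of the moment at which its call begins. There is no depth.
- hand_in(): hands the job in, once; it reports no verdict.
The state is a dict: "clock": time; "joints": joint angles; "qvel": joint speeds; "tau": joint torques, N m; "tcp_pos": TCP position; "orientation": TCP orientation; "contact_force": force on the tool from outside, world axes, zero at the start; "moment": the same for the moment, N m; "grip_width": finger opening in m.
Only numpy, scipy, OpenCV 4.12 (cv2) and the standard library are available. Lean on these libraries where they do the work, as an engineer would, in place of code of your own. Each camera call takes 0.05 s, during which the arm holds its last target.

## Working session

There is one attempt and no reset: what is moved stays moved. The work goes in short steps, Python scripts to look and compute and a shell command to move; the robot and the scene stay as the last step left them, time stands still between calls to the robot, and variables do not carry over. Pictures are saved under pics/ and viewed, and the job is handed in when it is done.

```bash
mkdir -p pics; python3 - <<'E'
from bench import *
import cv2
print(get_obs(), finger_overhang)
for n in ["side","top","wrist"]:
    f=grab_frame(n); cv2.imwrite(f"pics/{n}0.png",f["image"])
    print(n,{k:v for k,v in f.items() if k!="image"})
E
```

```text
{'clock': 0.0, 'joints': array([ 1.12186456,  0.47780797,  0.02232995,  1.55646886, -0.01148494,
        1.10927355, -0.0831031 ]), 'qvel': array([-0.00021918,  0.00036657,  0.00184239, -0.00041017,  0.00110506,
       -0.00126534,  0.00016542]), 'tau': array([-7.55048713e-04, -5.96441710e+01,  1.60736818e+00, -2.81190115e+01,
        1.24478806e-02,  9.47217224e-03,  1.21485149e-05]), 'tcp_pos': array([ 0.22555116, -0.63590625,  0.40371261]), 'orientation': array([-0.35096883,  2.03841719, -2.03475379]), 'contact_force': array([ 0.61799495, -0.11344514, -0.25296749]), 'moment': array([-0.00729664, -0.0128035 , -0.01159165]), 'grip_width': 0.08567322238402875} 0.1734
side {'fx': 429.5640668963649, 'fy': 429.5640668963649, 'cx': 283.73314798199516, 'cy': 209.0969468394443, 'origin': array([ 0.48716127, -0.8827536 ,  0.67785084]), 'rotation': array([ 0.9778173 , -0.04918041, -0.13049565])}
top {'fx': 381.49231564705457, 'fy': 381.49231564705457, 'cx': 277.2106814357054, 'cy': 213.9436483965994, 'origin': array([0.52201601, 0.00922368, 0.9396382 ]), 'rotation': array([ 0.05073743, -0.03934229, -1.56920211])}
wrist {'fx': 310.05846629987434, 'fy': 310.05846629987434, 'cx': 283.0147068039678, 'cy': 210.17789136398986, 'origin': array([ 0.28714589, -0.61445506,  0.37380621]), 'rotation': array([-0.227224  ,  0.16427729, -1.22221468])}
```

View pics/side0.png

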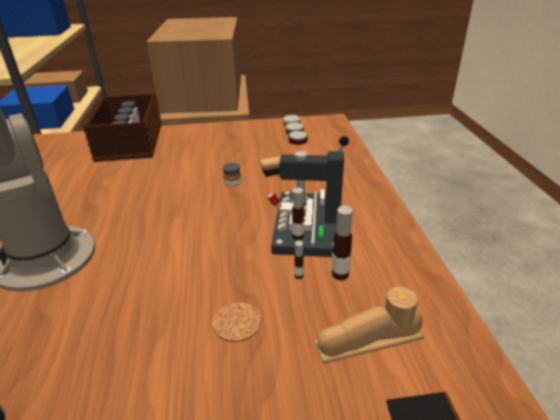

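View pics/top0.png

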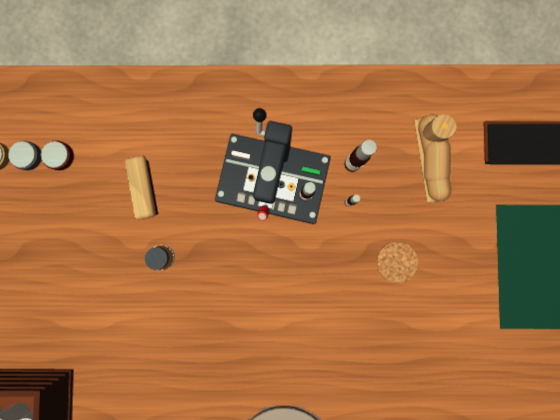

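View pics/wrist0.png

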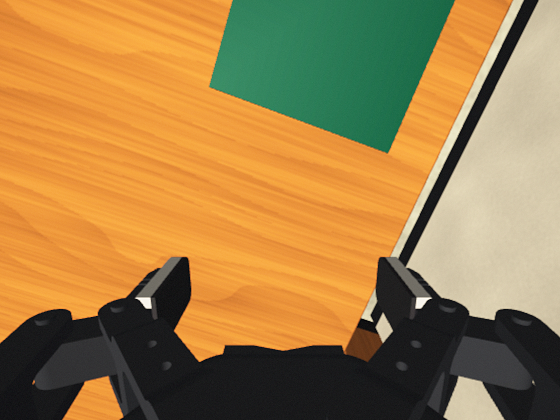

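```bash
cat > h.py <<'E'
import numpy as np, cv2
from scipy.spatial.transform import Rotation as Ro
from bench import *
def ray(f,u,v):
    d=np.array([(u-f["cx"])/f["fx"],-(v-f["cy"])/f["fy"],-1.0])
    return f["origin"],Ro.from_rotvec(f["rotation"]).as_matrix()@d
def onz(f,u,v,z):
    o,d=ray(f,u,v); return o+d*(z-o[2])/d[2]
def proj(f,p):
    q=Ro.from_rotvec(f["rotation"]).as_matrix().T@(np.asarray(p)-f["origin"])
    return np.array([f["cx"]+f["fx"]*q[0]/-q[2], f["cy"]-f["fy"]*q[1]/-q[2]])
def tri(f1,p1,f2,p2):
    A=[];b=[]
    M=np.zeros((3,3));v=np.zeros(3)
    for f,p in((f1,p1),(f2,p2)):
        o,d=ray(f,*p);d=d/np.linalg.norm(d);P=np.eye(3)-np.outer(d,d);M+=P;v+=P@o
    return np.linalg.solve(M,v)
def blobs(mask,amin=8):
    n,l,s,c=cv2.connectedComponentsWithStats(mask.astype(np.uint8))
    return [(s[i,4],c[i].round(1),s[i,:4]) for i in range(1,n) if s[i,4]>=amin]
def crop(f,x0,x1,y0,y1,k,name):
    cv2.imwrite(name,cv2.resize(f["image"][y0:y1,x0:x1],None,fx=k,fy=k,interpolation=cv2.INTER_CUBIC))
E
python3 - <<'E'
from h import *
print(Ro.from_rotvec(get_obs()["orientation"]).as_matrix().round(3))
f=grab_frame("top");s=grab_frame("side")
for n,g in(("top",f),("side",s)):
    im=g["image"].astype(int);h=cv2.cvtColor(g["image"],cv2.COLOR_BGR2HSV)
    H,S,V=h[...,0],h[...,1],h[...,2]
    print(n,"green",blobs((H>50)&(H<80)&(S>120)&(V>60)))
    print(n,"red",blobs(((H<5)|(H>174))&(S>170)&(V>90)))
crop(f,200,440,100,240,3.3,"pics/tc.png")
crop(s,200,440,120,350,3,"pics/sc.png")
E
```

```text
[[-0.942 -0.001  0.334]
 [-0.334  0.001 -0.942]
 [ 0.    -1.    -0.001]]
top green [(np.int32(98), array([310.4, 170.4]), array([302, 166,  18,   9], dtype=int32)), (np.int32(7486), array([528.8, 265.9]), array([497, 206,  63, 122], dtype=int32))]
top red [(np.int32(64), array([262.9, 210.6]), array([257, 206,  11,  13], dtype=int32))]
side green [(np.int32(65), array([320.6, 232.5]), array([319, 225,   5,  17], dtype=int32))]
side red [(np.int32(56), array([274.2, 199.5]), array([270, 194,   9,  11], dtype=int32))]
```

View pics/tc.png

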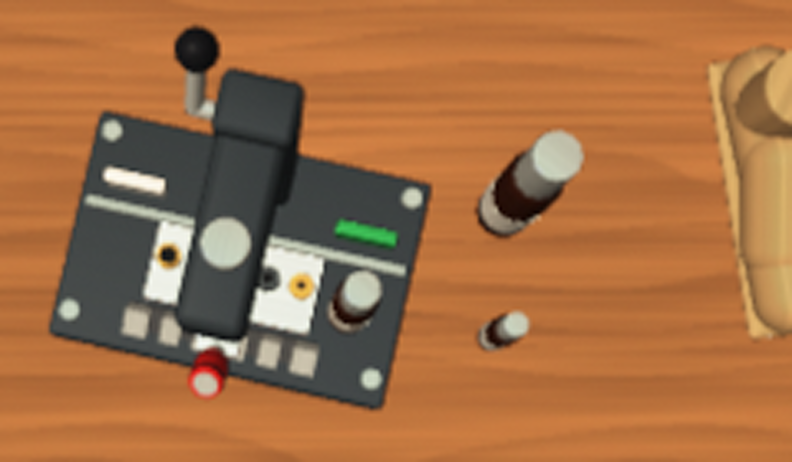

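View pics/sc.png

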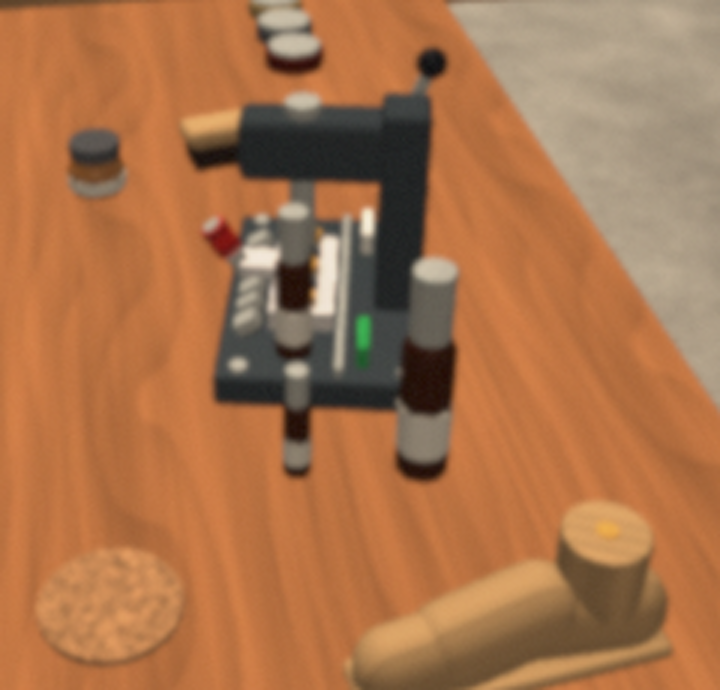

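```bash
cat >> h.py <<'E'
PZ=None
E
python3 - <<'E'
from h import *
f=grab_frame("top");s=grab_frame("side")
src=np.array([[105,-0.125],[0,0],[0,0],[0,0]])
loc=np.array([[.105,.125],[.105,-.125],[-.065,-.125],[-.065,.125]])
px=[(231.8,133.9),(330.3,156.1),(315.2,223.6),(215.2,200.9)]
W=np.array([onz(f,*p,.03)[:2] for p in px])
print(W)
lc=loc.mean(0);wc=W.mean(0);A=loc-lc;B=W-wc
th=np.arctan2((A[:,0]*B[:,1]-A[:,1]*B[:,0]).sum(),(A*B).sum())
R=np.array([[np.cos(th),-np.sin(th)],[np.sin(th),np.cos(th)]]);o=wc-R@lc
print("yaw",th,"origin",o,"resid",(W-(loc@R.T+o)).round(4).tolist())
kn=o+R@[-.071,0];print("knob",kn)
print("green tag pred",o+R@[.055,-.085],onz(f,310.4,170.4,.052))
P=lambda x,y,z:[*(o+R@[x,y]),z]
print("knob tip pred px",proj(f,P(-.078,0,.095)),proj(s,P(-.078,0,.095)))
b=onz(f,309.7,188.5,.165);print("bottle cap",b)
# side cap top center crop (293,211)->
print("tri", tri(f,(309.7,188.5),s,(200+293/3,120+211/3)))
loc_b=R.T@(b[:2]-o);print("bottle in press",loc_b)
print("side pred base/top",proj(s,[*b[:2],.03]),proj(s,[*b[:2],.165]))
# coaster
for g,n in((f,"top"),(s,"side")):
    pass
print("coaster",onz(f,398,262.5,.006),onz(s,236.5,321.5,.006))
print("big bottle cap/base",tri(f,(200+557/3.3,100+155/3.3),s,(200+435/3,120+272/3)))
E
```

```text
[[ 0.7681407   0.12599793]
 [ 0.71381649 -0.11174142]
 [ 0.55127558 -0.07470993]
 [ 0.6054123   0.16447891]]
yaw -0.22503937164491558 origin [0.64016556 0.03046927] resid [[-0.0023, -0.0029], [-0.0008, 0.0031], [0.0024, 0.0022], [0.0007, -0.0023]]
knob [0.5709558  0.04631255]
green tag pred [ 0.67481145 -0.06466044] [ 0.67530991 -0.06198043  0.052     ]
knob tip pred px [262.55565854 216.8028369 ] [269.30207234 194.70773227]
bottle cap [ 0.61855683 -0.05135208  0.165     ]
tri [ 0.62020299 -0.05166614  0.16250912]
bottle in press [-0.00280587 -0.08458012]
side pred base/top [296.40566542 236.26927611] [296.36207919 189.48297648]
coaster [ 0.45779454 -0.27741965  0.006     ] [ 0.45963914 -0.28031757  0.006     ]
big bottle cap/base [ 0.70148767 -0.16997039  0.1769838 ]
```

```bash
cat >> h.py <<'E'
def plan(tcp,xang=None):
    o=get_obs();R=Ro.from_rotvec(o["orientation"]).as_matrix()
    d=R.T@(np.asarray(tcp)-o["tcp_pos"])*100
    tw=0
    if xang is not None:
        x=np.degrees(np.arctan2(R[1,0],R[0,0]));tw=-np.radians((xang-x+180)%360-180)
    print("clock",o["clock"],"shift cm",d.round(2),"twist",round(tw,3),"at",o["tcp_pos"].round(4),"xang",np.degrees(np.arctan2(R[1,0],R[0,0])).round(2),"F",o["contact_force"].round(1),"w",round(o["grip_width"],4),"j",o["joints"].round(2))
E
python3 -c "
from h import *
plan([.6195,-.0515,.40],257.1)"
```

```text
clock 0.35 shift cm [-56.67   0.46 -41.94] twist -1.005 at [ 0.2256 -0.6361  0.4045] xang -160.47 F [-0.9 -0.5  0.4] w 0.0853 j [ 1.12  0.48  0.02  1.56 -0.01  1.11 -0.08]
```

```bash
python3 -m jog '[[[-56.7,0.4,-41.9],-1.005,-1],[[-56.7,0.4,-41.9],-1.005,-1],[[-56.7,0.4,-41.9],-1.005,-1],[[-56.7,0.4,-41.9],-1.005,-1],[[-56.7,0.4,-41.9],-1.005,-1],[[-56.7,0.4,-41.9],-1.005,-1],[[-56.7,0.4,-41.9],-1.005,-1],[[-56.7,0.4,-41.9],-1.005,-1],[[-56.7,0.4,-41.9],-1.005,-1],[[-56.7,0.4,-41.9],-1.005,-1]]' 30; python3 -c "
from h import *
plan([.6195,-.0515,.40],257.1)"
```

```text
clock: 1.6
tcp_pos: [0.5761, -0.1166, 0.4014]
orientation: [-1.094, 1.373, -1.374]
contact_force: [1.0, -0.9, -0.7]
grip_width: 0.0855
clock 1.6 shift cm [-7.31  0.14  2.78] twist -0.0 at [ 0.5761 -0.1166  0.4014] xang -102.92 F [ 1.  -0.9 -0.7] w 0.0855 j [ 0.42  0.37 -0.42  1.75  0.17  1.06 -0.28]
```

```bash
python3 -m jog '[[[-7.3,0.1,2.8],0,-1],[[-7.3,0.1,2.8],0,-1],[[-7.3,0.1,2.8],0,-1]]' ; python3 - <<'E'
from h import *
plan([.6195,-.0515,.28],257.1)
f=grab_frame("wrist");cv2.imwrite("pics/w1.png",f["image"])
for z in(.03,.115,.165): print(proj(f,[.6195,-.0515,z]).round(1))
E
```

```text
clock: 1.98
tcp_pos: [0.619, -0.0524, 0.3999]
orientation: [-1.096, 1.372, -1.371]
contact_force: [-0.6, -0.5, 0.6]
grip_width: 0.0851
clock 1.975 shift cm [-0.1  11.99  0.04] twist 0.002 at [ 0.619  -0.0524  0.3999] xang -102.78 F [-0.6 -0.5  0.6] w 0.0851 j [ 0.31  0.43 -0.43  1.67  0.2   1.08 -0.41]
[283.8 186.7]
[283.9 205.4]
[284. 223.]
```

View pics/w1.png

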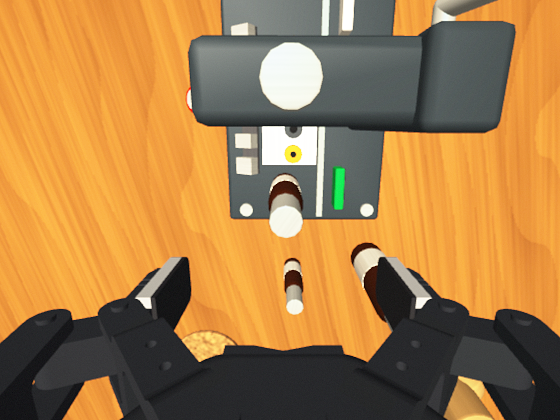

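```bash
python3 -m jog '[[[-0.2,6,0],0,-0.6],[[-0.25,10,0],0,-0.4],[[-0.25,12.6,0.1],0,-0.2],[[-0.25,12.6,0.1],0,-0.1],[[-0.25,12.6,0.1],0,0],[[-0.25,12.6,0.1],0,0]]' 25; python3 - <<'E'
from h import *
plan([.620,-.0505,.273],257.1)
f=grab_frame("wrist");cv2.imwrite("pics/w2.png",f["image"])
f=grab_frame("side");crop(f,230,430,100,270,4,"pics/s2.png")
E
```

```text
clock: 2.78
tcp_pos: [0.6208, -0.0516, 0.2759]
orientation: [-1.092, 1.371, -1.375]
contact_force: [-0.2, 0.9, -0.9]
grip_width: 0.0429
clock 2.775 shift cm [-0.09  0.29 -0.1 ] twist -0.001 at [ 0.6208 -0.0516  0.2759] xang -102.94 F [-0.2  0.9 -0.9] w 0.0429 j [ 0.27  0.57 -0.4   1.77  0.28  0.86 -0.47]
```

View pics/w2.png

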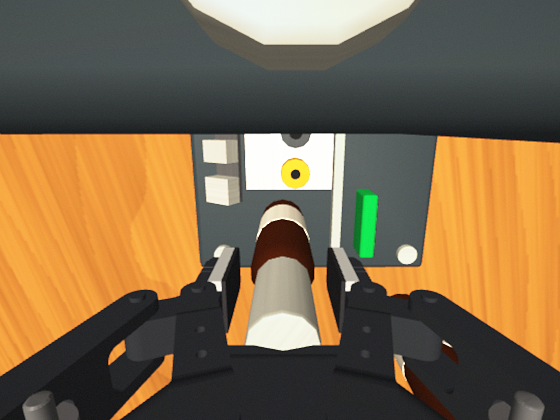

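View pics/s2.png

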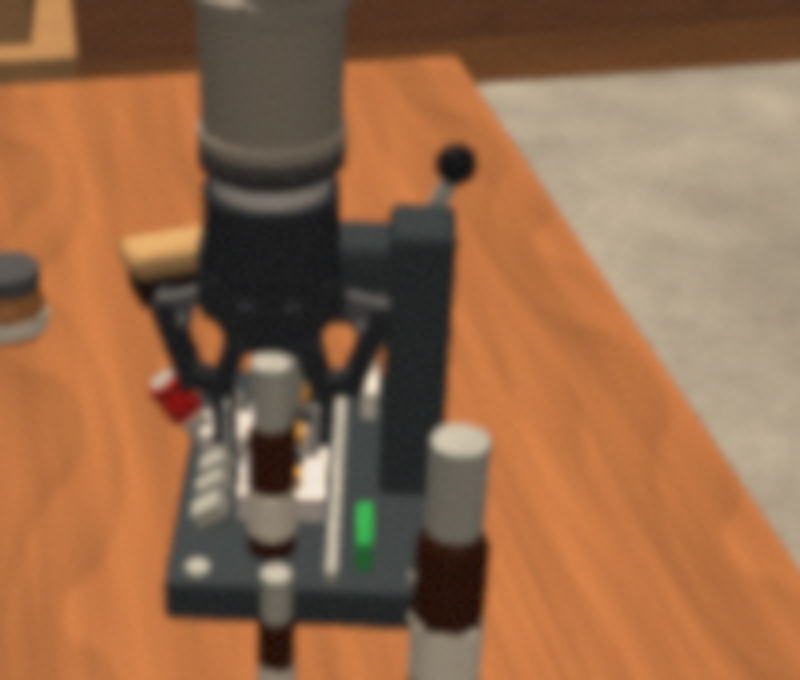

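```bash
python3 -m jog '[[[-0.1,0.25,0],0,0.1],[[-0.1,0.25,0],0,0.2],[[-0.1,0.25,0],0,0.3],[[-0.1,0.25,0],0,0.4],[[-0.1,0.25,0],0,0.6],[[-0.1,0.25,0],0,0.6]]' 25; python3 - <<'E'
from h import *
plan([.620,-.0505,.273],257.1)
f=grab_frame("wrist");cv2.imwrite("pics/w3.png",f["image"])
E
```

```text
clock: 3.62
tcp_pos: [0.6206, -0.05, 0.2718]
orientation: [-1.094, 1.373, -1.373]
contact_force: [0.7, 1.2, 1.9]
grip_width: 0.0289
clock 3.625 shift cm [ 0.07 -0.12 -0.05] twist 0.0 at [ 0.6206 -0.05    0.2718] xang -102.89 F [0.7 1.2 1.9] w 0.0289 j [ 0.27  0.57 -0.39  1.77  0.28  0.85 -0.48]
```

View pics/w3.png

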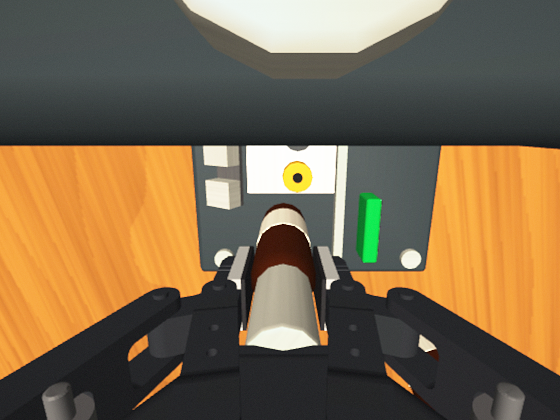

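```bash
python3 -m jog '[[[0,-0.5,0],0,0.6],[[0,-2,0],0,0.6],[[0,-4.5,0],0,0.6],[[0,-8,0],0,0.6],[[0,-11,0],0,0.6],[[0,-13,0],0,0.6],[[0,-13,0],0,0.6]]' 40; python3 - <<'E'
from h import *
plan([.459,-.279,.40],None)
f=grab_frame("side");cv2.imwrite("pics/s4.png",f["image"])
E
```

```text
clock: 4.55
tcp_pos: [0.6209, -0.0499, 0.4034]
orientation: [-1.092, 1.371, -1.374]
contact_force: [0.7, -0.2, -3.2]
grip_width: 0.0283
clock 4.55 shift cm [ 25.94   0.3  -10.66] twist 0 at [ 0.6209 -0.0499  0.4034] xang -102.9 F [ 0.7 -0.2 -3.2] w 0.0283 j [ 0.3   0.43 -0.43  1.67  0.2   1.09 -0.41]
```

View pics/s4.png

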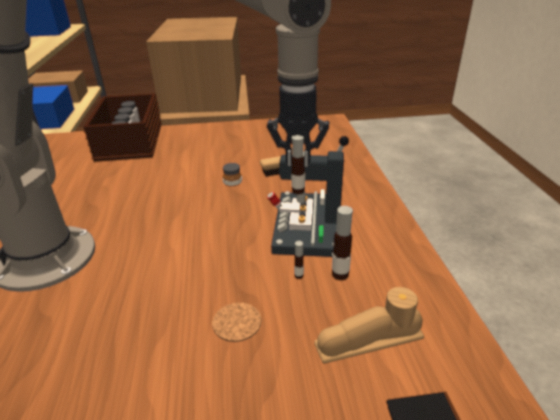

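```bash
python3 -m jog '[[[1,0.1,-0.4],0,0.6],[[3,0.2,-1.2],0,0.6],[[6,0.3,-2.5],0,0.6],[[9.5,0.3,-3.9],0,0.6],[[13,0.3,-5.3],0,0.6],[[16.5,0.3,-6.8],0,0.6],[[20,0.3,-8.2],0,0.6],[[23,0.3,-9.5],0,0.6],[[25,0.3,-10.3],0,0.6],[[25.9,0.3,-10.7],0,0.6]]'; python3 - <<'E'
from h import *
plan([.459,-.279,.40],None)
E
```

```text
clock: 5.85
tcp_pos: [0.4563, -0.2807, 0.398]
orientation: [-1.094, 1.377, -1.375]
contact_force: [1.5, 0.0, -1.5]
grip_width: 0.0282
clock 5.85 shift cm [-0.23 -0.2   0.23] twist 0 at [ 0.4563 -0.2807  0.398 ] xang -103.11 F [ 1.5  0.  -1.5] w 0.0282 j [ 0.73  0.28 -0.36  1.88  0.12  1.01  0.1 ]
```

```bash
python3 -m jog '[[[0,2,0.1],0,0.6],[[0,5,0.1],0,0.6],[[0,8,0.1],0,0.6],[[0,10.5,0.1],0,0.6],[[0,12,0.1],0,0.6],[[0,13,0.1],0,0.6],[[0,13,0.1],0,0.6]]'; python3 - <<'E'
from h import *
plan([.459,-.279,.2478],None)
f=grab_frame("side");crop(f,150,350,180,350,4,"pics/s5.png")
f=grab_frame("top");crop(f,300,500,150,320,4,"pics/t5.png")
E
```

```text
clock: 6.72
tcp_pos: [0.4594, -0.2788, 0.2684]
orientation: [-1.095, 1.373, -1.372]
contact_force: [0.1, 0.1, -2.4]
grip_width: 0.0281
clock 6.725 shift cm [ 0.03  2.06 -0.03] twist 0 at [ 0.4594 -0.2788  0.2684] xang -102.88 F [ 0.1  0.1 -2.4] w 0.0281 j [ 0.69  0.45 -0.32  1.98  0.21  0.74  0.02]
```

View pics/s5.png

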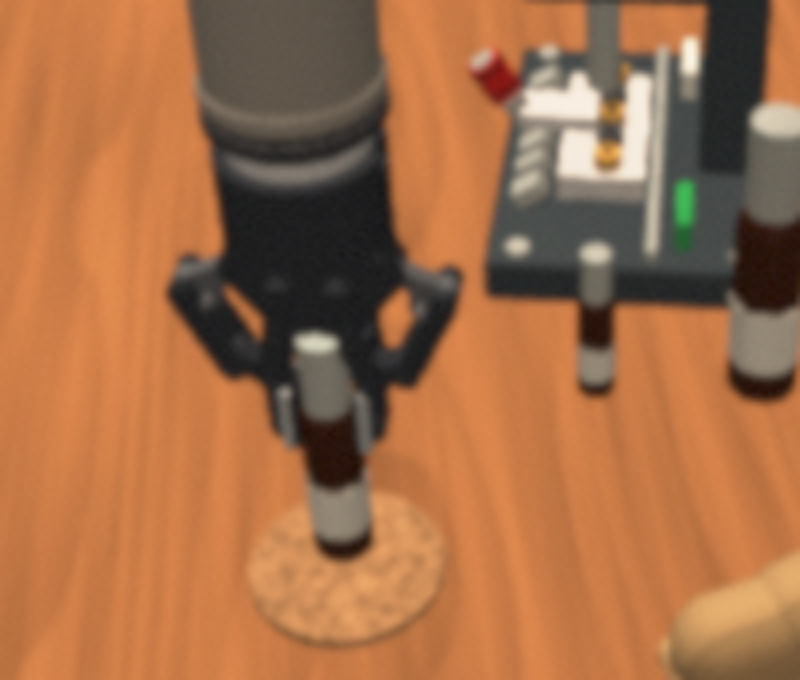

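View pics/t5.png

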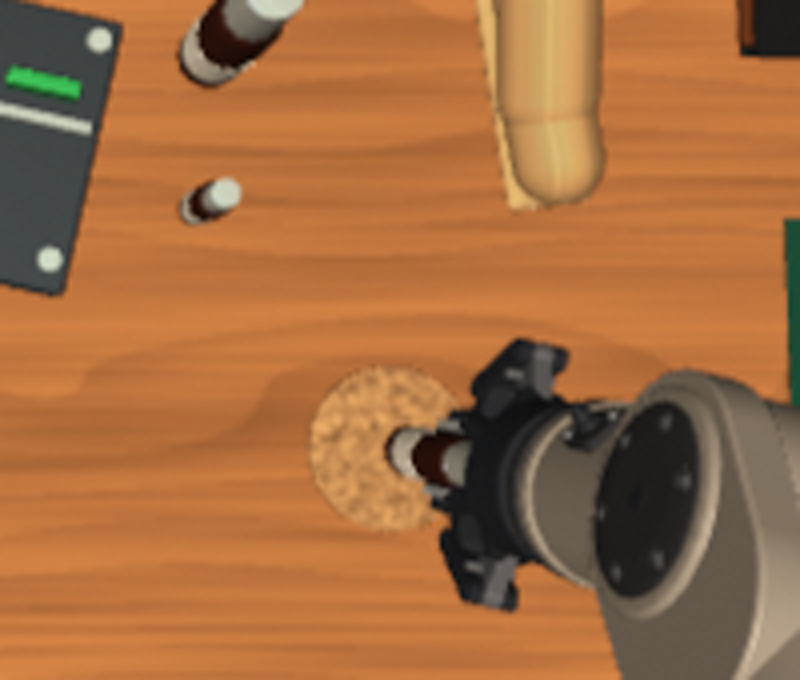

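```bash
python3 - <<'E'
from h import *
f=grab_frame("side");t=grab_frame("top")
for z in(.0265,.1115,.1615):
    print(((proj(f,[.459,-.279,z])-[150,180])*4).round(0),((proj(t,[.459,-.279,z])-[300,150])*4).round(0))
# triangulate base centre and cap top
b=tri(f,(150+342/4,180+541/4),t,(300+400/4,150+450/4)); print(b)
E
```

```text
[341. 536.] [405. 450.]
[327. 411.] [455. 461.]
[318. 331.] [490. 469.]
[ 0.45890536 -0.27748744  0.02130218]
```

```bash
python3 -m jog '[[[0,0.5,0],0,0.6],[[0,1,0],0,0.6],[[0,1.4,0],0,0.6],[[0,1.6,0],0,0.6],[[0,1.75,0],0,0.6],[[0,1.75,0],0,0.6]]'; python3 -c "
from h import *
plan([.459,-.279,.2478],None)"
```

```text
clock: 7.68
tcp_pos: [0.4595, -0.2788, 0.2511]
orientation: [-1.094, 1.373, -1.373]
contact_force: [-0.1, -0.7, -2.6]
grip_width: 0.0284
clock 7.675 shift cm [ 0.03  0.33 -0.04] twist 0 at [ 0.4595 -0.2788  0.2511] xang -102.89 F [-0.1 -0.7 -2.6] w 0.0284 j [ 0.68  0.48 -0.32  1.99  0.22  0.71  0.  ]
```

```bash
python3 -m jog '[[[0,0.1,0],0,0.6],[[0,0.2,0],0,0.6],[[0,0.3,0],0,0.6],[[0,0.35,0],0,0.6],[[0,0.35,0],0,0.6]]'; python3 -c "
from h import *
plan([.459,-.279,.2478],None)
f=grab_frame('side');crop(f,150,350,180,350,4,'pics/s6.png')"
```

```text
clock: 8.3
tcp_pos: [0.4595, -0.2789, 0.2479]
orientation: [-1.094, 1.373, -1.373]
contact_force: [-0.2, -0.6, 0.8]
grip_width: 0.0281
clock 8.3 shift cm [ 0.02  0.01 -0.05] twist 0 at [ 0.4595 -0.2789  0.2479] xang -102.89 F [-0.2 -0.6  0.8] w 0.0281 j [ 0.68  0.48 -0.31  1.99  0.22  0.7   0.  ]
```

View pics/s6.png

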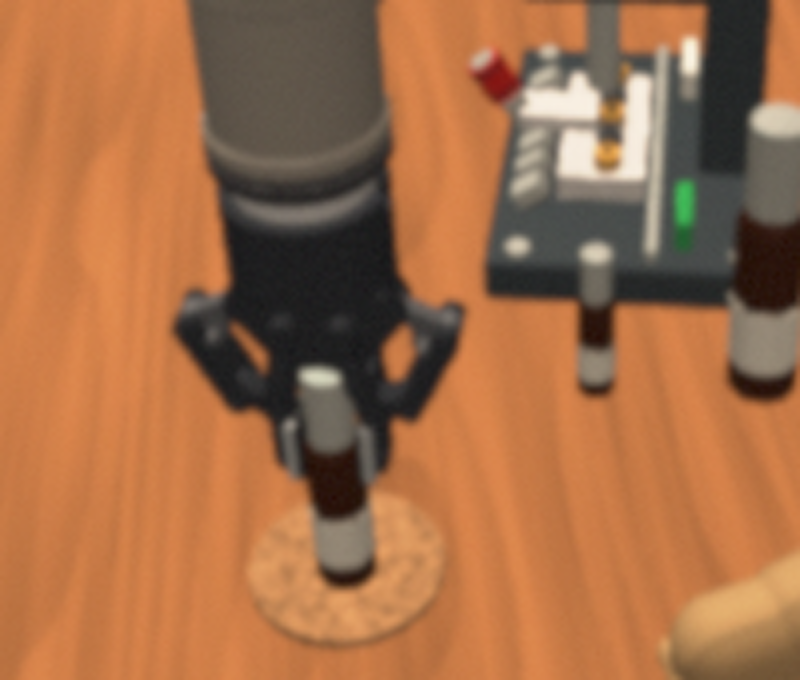

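```bash
python3 -m jog '[[[0,0.05,0],0,0.3],[[0,0.05,0],0,0.2],[[0,0.05,0],0,0.1],[[0,0.05,0],0,0],[[0,0.05,0],0,-0.2],[[0,0.05,0],0,-0.5],[[0,0.05,0],0,-0.5]]' 20; python3 -c "
from h import *
plan([.459,-.279,.2478],None)
f=grab_frame('side');crop(f,150,350,180,350,4,'pics/s7.png')"
```

```text
clock: 9.22
tcp_pos: [0.4594, -0.2788, 0.2471]
orientation: [-1.094, 1.373, -1.373]
contact_force: [0.4, -0.1, -0.0]
grip_width: 0.0636
clock 9.225 shift cm [ 0.03 -0.07 -0.04] twist 0 at [ 0.4594 -0.2788  0.2471] xang -102.89 F [ 0.4 -0.1 -0. ] w 0.0636 j [ 0.68  0.48 -0.31  2.    0.22  0.7   0.  ]
```

View pics/s7.png

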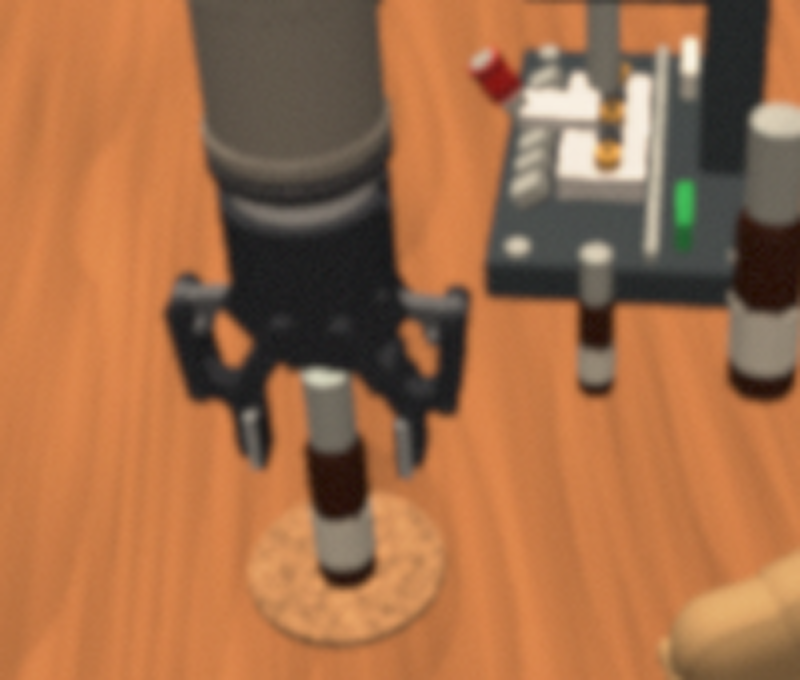

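```bash
python3 -m jog '[[[0,-1,0],0,-0.6],[[0,-4,0],0,-0.6],[[0,-9,0],0,-0.6],[[0,-15,0],0,-0.6],[[0,-21,0],0,-0.6],[[0,-27,0],0,-0.6],[[0,-33,0],0,-0.6],[[0,-39,0],0,-0.6]]'; python3 -c "
from h import *
plan([.5,0.0,.6],None)
print(Ro.from_rotvec(get_obs()['orientation']).as_matrix().round(3))"
```

```text
clock: 10.28
tcp_pos: [0.4586, -0.2782, 0.6401]
orientation: [-1.094, 1.372, -1.374]
contact_force: [1.4, -0.4, 0.4]
grip_width: 0.0684
clock 10.275 shift cm [-28.04   4.    -2.17] twist 0 at [ 0.4586 -0.2782  0.6401] xang -102.88 F [ 1.4 -0.4  0.4] w 0.0684 j [ 0.75  0.14 -0.36  1.5   0.05  1.51  0.16]
[[-0.223  0.001  0.975]
 [-0.975 -0.001 -0.223]
 [ 0.    -1.     0.001]]
```

```bash
python3 -c "
from h import *
plan([.53,-0.121,.72],-12.9)"
```

```text
clock 10.275 shift cm [-16.91  -7.99   3.46] twist -1.57 at [ 0.4586 -0.2782  0.6401] xang -102.88 F [ 1.4 -0.4  0.4] w 0.0684 j [ 0.75  0.14 -0.36  1.5   0.05  1.51  0.16]
```

```bash
python3 -m jog '[[[-8,-4,2],-0.4,-0.6],[[-16.9,-8,3.5],-1,-0.6],[[-16.9,-8,3.5],-1.57,-0.6],[[-16.9,-8,3.5],-1.57,-0.6],[[-16.9,-8,3.5],-1.57,-0.6],[[-16.9,-8,3.5],-1.57,-0.6],[[-16.9,-8,3.5],-1.57,-0.6],[[-16.9,-8,3.5],-1.57,-0.6],[[-16.9,-8,3.5],-1.57,-0.6],[[-16.9,-8,3.5],-1.57,-0.6]]'; python3 -c "
from h import *
plan([.53,-0.121,.72],-12.9)
print(Ro.from_rotvec(get_obs()['orientation']).as_matrix().round(3))"
```

```text
clock: 11.52
tcp_pos: [0.5308, -0.1216, 0.7177]
orientation: [-1.564, 0.177, -0.178]
contact_force: [-0.4, -0.8, 0.1]
grip_width: 0.0687
clock 11.525 shift cm [-0.09 -0.23  0.04] twist -0.001 at [ 0.5308 -0.1216  0.7177] xang -12.97 F [-0.4 -0.8  0.1] w 0.0687 j [ 0.63  0.18 -0.64  1.31  0.11  1.69  1.36]
[[ 0.974  0.     0.224]
 [-0.224 -0.     0.974]
 [ 0.    -1.    -0.   ]]
```

```bash
python3 -m jog '[[[0,-4,0],0,-0.6],[[0,-8,0],0,-0.6],[[0,-12,0],0,-0.6],[[0,-16,0],0,-0.6],[[0,-20,0],0,-0.6],[[0,-20,0],0,-0.6]]'; python3 -c "
from h import *
plan([.53,-0.121,.72],-12.9)
print(Ro.from_rotvec(get_obs()['orientation']).as_matrix().round(3))"
```

```text
clock: 12.28
tcp_pos: [0.5311, -0.1205, 0.8346]
orientation: [-1.57, 0.166, -0.193]
contact_force: [-0.1, -0.1, 0.0]
grip_width: 0.0686
clock 12.275 shift cm [-0.3  11.46 -0.02] twist -0.003 at [ 0.5311 -0.1205  0.8346] xang -13.09 F [-0.1 -0.1  0. ] w 0.0686 j [-0.25  0.18  0.47  1.05 -0.08  1.91  1.53]
[[ 0.974  0.017  0.227]
 [-0.227 -0.009  0.974]
 [ 0.018 -1.    -0.005]]
```

```bash
python3 -m jog '[[[10,0,0],0,-0.6],[[20,0,0],0,-0.6],[[30,0,0],0,-0.6],[[30,0,0],0,-0.6],[[30,0,0],0,-0.6],[[30,0,0],0,-0.6]]'; python3 -c "
from h import *
plan([.53,-0.121,.72],-12.9)
print(Ro.from_rotvec(get_obs()['orientation']).as_matrix().round(3))"
```

```text
clock: 13.02
tcp_pos: [0.6735, -0.1145, 0.9004]
orientation: [-1.588, -0.085, -0.408]
contact_force: [-0.2, 0.6, 0.8]
grip_width: 0.0686
clock 13.025 shift cm [-18.8   12.87  -3.51] twist 0.019 at [ 0.6735 -0.1145  0.9004] xang -11.81 F [-0.2  0.6  0.8] w 0.0686 j [ 0.17  0.49 -0.31  0.44  0.26  1.92  1.4 ]
[[ 0.931  0.301  0.206]
 [-0.195 -0.068  0.978]
 [ 0.309 -0.951 -0.005]]
```

```bash
python3 -m jog '[[[0,0,0],0,-0.6],[[0,0,0],0,-0.6]]'; python3 -c "
from h import *
plan([.53,-0.121,.72],-12.9)
print(Ro.from_rotvec(get_obs()['orientation']).as_matrix().round(3))"
```

```text
clock: 13.28
tcp_pos: [0.6735, -0.115, 0.8989]
orientation: [-1.592, -0.08, -0.406]
contact_force: [0.7, -0.5, -0.7]
grip_width: 0.0686
clock 13.275 shift cm [-18.72  12.82  -3.4 ] twist 0.019 at [ 0.6735 -0.115   0.8989] xang -11.83 F [ 0.7 -0.5 -0.7] w 0.0686 j [ 0.16  0.49 -0.3   0.44  0.25  1.92  1.4 ]
[[ 0.932  0.297  0.208]
 [-0.195 -0.072  0.978]
 [ 0.305 -0.952 -0.009]]
```

```bash
python3 -m jog '[[[-2,4,0],0,-0.6],[[-5,8,0],0,-0.6],[[-5,8,0],0,-0.6],[[-5,8,0],0,-0.6]]'; python3 -c "
from h import *
plan([.53,-0.121,.72],-12.9)
print(Ro.from_rotvec(get_obs()['orientation']).as_matrix().round(3))"
```

```text
clock: 13.78
tcp_pos: [0.651, -0.112, 0.81]
orientation: [-1.592, -0.083, -0.41]
contact_force: [-0.7, 0.2, 1.4]
grip_width: 0.0686
clock 13.775 shift cm [-13.87   4.98  -3.33] twist 0.017 at [ 0.651 -0.112  0.81 ] xang -11.9 F [-0.7  0.2  1.4] w 0.0686 j [ 0.28  0.33 -0.36  0.92  0.2   1.61  1.36]
[[ 0.93   0.301  0.209]
 [-0.196 -0.072  0.978]
 [ 0.31  -0.951 -0.008]]
```

```bash
python3 -m jog '[[[6,-5,0],0,-0.6],[[11,-10,0],0,-0.6],[[16,-14,0],0,-0.6],[[22,-19,0],0,-0.6],[[22,-19,0],0,-0.6],[[22,-19,0],0,-0.6]]'; python3 -c "
from h import *
plan([.53,-0.121,.72],-12.9)
print(Ro.from_rotvec(get_obs()['orientation']).as_matrix().round(3))"
```

```text
clock: 14.52
tcp_pos: [0.7076, -0.133, 0.907]
orientation: [-1.591, -0.139, -0.46]
contact_force: [-0.6, -0.1, 0.1]
grip_width: 0.0683
clock 14.525 shift cm [-23.33  10.8   -2.33] twist 0.021 at [ 0.7076 -0.133   0.907 ] xang -11.68 F [-0.6 -0.1  0.1] w 0.0683 j [ 0.02  0.62  0.43  0.24 -0.3   1.92  1.54]
[[ 0.909  0.363  0.206]
 [-0.188 -0.084  0.979]
 [ 0.373 -0.928 -0.008]]
```

```bash
python3 -m jog '[[[-1,-6,0],0,-0.6],[[-1,-12,0],0,-0.6],[[-2,-18,0],0,-0.6],[[-2,-24,0],0,-0.6],[[-2,-24,0],0,-0.6],[[-2,-24,0],0,-0.6]]'; python3 -c "
from h import *
plan([.53,-0.121,.72],-12.9)
print(Ro.from_rotvec(get_obs()['orientation']).as_matrix().round(3))"
```

```text
clock: 15.28
tcp_pos: [0.5203, -0.0558, 1.0859]
orientation: [-1.566, -0.419, -0.665]
contact_force: [0.6, 1.2, 0.1]
grip_width: 0.0683
clock 15.275 shift cm [-21.74  29.59  -5.89] twist 0.068 at [ 0.5203 -0.0558  1.0859] xang -9.01 F [0.6 1.2 0.1] w 0.0683 j [-0.26  0.39  1.15  0.24 -0.76  1.92  1.59]
[[ 0.762  0.626  0.165]
 [-0.121 -0.113  0.986]
 [ 0.636 -0.772 -0.011]]
```

```bash
cat > kin.py <<'E'
import numpy as np, itertools
from scipy.optimize import least_squares
from scipy.spatial.transform import Rotation as Ro
D=[([1.12186456,0.47780797,0.02232995,1.55646886,-0.01148494,1.10927355,-0.0831031],[0.22555116,-0.63590625,0.40371261],[-0.35096883,2.03841719,-2.03475379]),
([.42,.37,-.42,1.75,.17,1.06,-.28],[.5761,-.1166,.4014],[-1.094,1.373,-1.374]),
([.31,.43,-.43,1.67,.2,1.08,-.41],[.619,-.0524,.3999],[-1.096,1.372,-1.371]),
([.27,.57,-.4,1.77,.28,.86,-.47],[.6208,-.0516,.2759],[-1.092,1.371,-1.375]),
([.73,.28,-.36,1.88,.12,1.01,.1],[.4563,-.2807,.398],[-1.094,1.377,-1.375]),
([.68,.48,-.31,2.0,.22,.7,0],[.4594,-.2788,.2471],[-1.094,1.373,-1.373]),
([.75,.14,-.36,1.5,.05,1.51,.16],[.4586,-.2782,.6401],[-1.094,1.372,-1.374]),
([.63,.18,-.64,1.31,.11,1.69,1.36],[.5308,-.1216,.7177],[-1.564,.177,-.178]),
([-.25,.18,.47,1.05,-.08,1.91,1.53],[.5311,-.1205,.8346],[-1.57,.166,-.193]),
([.17,.49,-.31,.44,.26,1.92,1.40],[.6735,-.1145,.9004],[-1.588,-.085,-.408]),
([.28,.33,-.36,.92,.2,1.61,1.36],[.651,-.112,.81],[-1.592,-.083,-.41]),
([.02,.62,.43,.24,-.3,1.92,1.54],[.7076,-.133,.907],[-1.591,-.139,-.46]),
([-.26,.39,1.15,.24,-.76,1.92,1.59],[.5203,-.0558,1.0859],[-1.566,-.419,-.665])]
rz=lambda a:Ro.from_euler('z',a).as_matrix(); ry=lambda a:Ro.from_euler('y',a).as_matrix()
def fk(q,p,s):
    h,a1,L1,a2,L2,a3,L3,c1,c7=p[:9]
    R=rz(s[0]*q[0]+c1);x=np.array([0,0,h])
    R=R@ry(q[1])@rz(s[1]*q[2]);x=x+R@[a1,0,L1]
    R=R@ry(q[3])@rz(s[2]*q[4]);x=x+R@[a2,0,L2]
    R=R@ry(q[5]);x=x+R@[a3,0,L3]
    R=R@rz(s[3]*q[6]+c7)
    return x,R
# tool y = flange z
def fkt(q,p,s):
    x,R=fk(q,p,s); return x,R@np.array([[1,0,0],[0,0,-1],[0,1,0]]).T  # tool x=fx, tool y=fz, tool z=-fy
def res(p,s):
    r=[]
    for q,t,o in D:
        x,R=fkt(q,p,s); r+=list((x-t)*5); r+=list((R-Ro.from_rotvec(o).as_matrix()).ravel())
    return np.array(r)
if __name__=="__main__":
    best=None
    for s in itertools.product([1,-1],repeat=4):
        for c7 in(0,np.pi/2,np.pi,-np.pi/2):
            try:f=least_squares(res,[.3,0,.35,0,.35,0.05,.1,0,c7],args=(s,),loss='soft_l1')
            except Exception as e: continue
            if best is None or f.cost<best[0]: best=(f.cost,s,f.x)
    print(best); r=res(best[2],best[1]).reshape(len(D),12); print((r[:,:3]/5).round(4)); print(abs(r[:,3:]).max(1).round(3))
    np.savez("kin.npz",p=best[2],s=best[1])
E
python3 kin.py
```

```text
(np.float64(32.72429018972913), (-1, -1, 1, -1), array([ 0.05656394, -0.01176437,  0.64793582,  0.05306686,  0.49440787,
        0.02236053, -0.02531611, -0.10411235,  4.35366311]))
[[-0.0044 -0.011  -0.0095]
 [-0.0006 -0.0033  0.0016]
 [ 0.0065 -0.0119  0.0003]
 [ 0.0086 -0.002  -0.0004]
 [-0.0081  0.0115 -0.0003]
 [-0.0068  0.0092  0.004 ]
 [ 0.0038 -0.004   0.0023]
 [ 0.0161 -0.0039  0.0081]
 [ 0.0115  0.0078  0.0104]
 [ 0.003  -0.0029  0.0104]
 [-0.0137  0.0044 -0.004 ]
 [ 0.0141 -0.0145 -0.0094]
 [-0.0532  0.014  -0.0136]]
[2.    1.966 1.962 1.922 1.98  1.96  1.995 1.977 1.987 1.881 1.932 1.759
 1.095]
```

```bash
sed -i 's/\[0,1,0\]\]).T  #/[0,1,0]])  #/' kin.py; python3 kin.py
```

```text
(np.float64(0.020470100081936282), (-1, -1, -1, -1), array([ 2.55992925e-01, -3.84061828e-03,  5.55557778e-01,  1.08920820e-02,
        4.80332629e-01,  5.60084197e-03,  1.26432809e-01, -9.68030444e-02,
        4.62027064e+00]))
[[-0.0039  0.0026 -0.0035]
 [ 0.0018  0.0021  0.002 ]
 [ 0.0034 -0.006   0.0021]
 [ 0.0016  0.0004  0.001 ]
 [ 0.0026  0.01   -0.0015]
 [-0.0028  0.0065  0.0006]
 [ 0.0076  0.0003  0.0003]
 [ 0.0093  0.0051  0.0034]
 [-0.0037  0.0117  0.0005]
 [-0.0075 -0.0077  0.0086]
 [-0.001  -0.0017 -0.0002]
 [ 0.0042 -0.0072 -0.005 ]
 [ 0.003   0.0038 -0.0084]]
[0.004 0.003 0.012 0.009 0.007 0.012 0.01  0.005 0.003 0.035 0.03  0.038
 0.056]
```

```bash
cat > ik.py <<'E'
from kin import *
d=np.load("kin.npz");P=d["p"];S=d["s"]
lo=np.array([-2.96,-.34,-1.41,.24,-1.37,.17,-2.96])+.01;hi=np.array([2.96,2.1,1.46,2.44,4.51,1.92,2.96])-.01
def ik(x,R,q0=None,n=20):
    best=None;rng=np.random.default_rng(0)
    for i in range(n):
        q=q0 if (i==0 and q0 is not None) else rng.uniform(lo,hi)
        f=least_squares(lambda q:np.r_[(fkt(q,P,S)[0]-x)*5,(fkt(q,P,S)[1]-R).ravel()],np.clip(q,lo+1e-3,hi-1e-3),bounds=(lo,hi))
        if best is None or f.cost<best.cost:best=f
        if best.cost<1e-5:break
    return best
yaw=-.225;px=np.array([np.cos(yaw),np.sin(yaw),0]);py=np.array([-np.sin(yaw),np.cos(yaw),0])
def toolR(t):
    a=np.sin(t)*px-np.cos(t)*np.array([0,0,1]); z=py; return np.c_[np.cross(a,z),a,z]
E
python3 - <<'E'
from ik import *
kn=np.array([.571,.0463,.084])
out=-np.sin(.576)*px+np.cos(.576)*np.array([0,0,1])
for t in(0,15,20,25,30,33,36,40):
    R=toolR(np.radians(t));a=R[:,1]
    for s,e in((0,0),(.014,0),(.014,-.024)):
        f=ik(kn+out*s+py*e-.153*a,R); print(t,s,e,round(f.cost,6),f.x.round(2))
E
```

```text
0 0 0 0.0 [ 0.01  0.54 -0.25  1.91  0.2   0.71  0.99]
0 0.014 0 0.0 [ 0.01  0.51 -0.25  1.92  0.18  0.73  1.  ]
0 0.014 -0.024 0.0 [ 0.04  0.5  -0.24  1.94  0.18  0.72  1.05]
15 0 0 0.0 [ 0.1   0.49 -0.42  2.08  0.71  0.46  0.47]
15 0.014 0 0.0 [ 0.1   0.46 -0.43  2.09  0.67  0.47  0.5 ]
15 0.014 -0.024 0.0 [ 0.13  0.45 -0.41  2.11  0.64  0.45  0.57]
20 0 0 0.0 [ 0.03  0.47 -0.36  2.14  0.92  0.37  0.25]
20 0.014 0 0.0 [ 0.03  0.44 -0.36  2.14  0.87  0.38  0.29]
20 0.014 -0.024 0.0 [ 0.09  0.43 -0.38  2.16  0.87  0.36  0.33]
25 0 0 0.0 [-0.02  0.46 -0.33  2.2   1.29  0.33 -0.14]
25 0.014 0 0.0 [-0.02  0.43 -0.34  2.2   1.22  0.33 -0.08]
25 0.014 -0.024 0.0 [ 0.06  0.42 -0.37  2.22  1.26  0.32 -0.07]
30 0 0 0.0 [-0.89  0.57  0.82  2.26  4.5   0.22  2.81]
30 0.014 0 0.0 [ 0.06  0.45 -0.46  2.27  1.65  0.4  -0.5 ]
30 0.014 -0.024 0.0 [-0.84  0.52  0.8   2.29  4.5   0.2   2.88]
33 0 0 0.0 [-1.21  0.95  1.33  2.29  4.45  0.68  2.67]
33 0.014 0 0.0 [-1.24  0.91  1.34  2.3   4.49  0.65  2.66]
33 0.014 -0.024 0.0 [-1.18  0.87  1.33  2.32  4.46  0.65  2.75]
36 0 0 0.0 [-1.22  0.95  1.32  2.32  4.32  0.66  2.78]
36 0.014 0 0.0 [-1.26  0.96  1.37  2.33  4.37  0.68  2.73]
36 0.014 -0.024 0.0 [-1.19  0.87  1.3   2.35  4.31  0.63  2.87]
40 0 0 0.0 [-1.23  0.96  1.29  2.36  4.13  0.64  2.93]
40 0.014 0 0.0 [-1.27  0.96  1.35  2.37  4.19  0.66  2.87]
40 0.014 -0.024 0.0 [-1.22  0.96  1.35  2.39  4.17  0.7   2.95]
```

```bash
python3 - <<'E'
from ik import *
q0=np.array([.0,.4,-.2,2.0,.2,.8,1.2])
for z in(.35,.45,.55):
  for t in(26,33,39.5):
    R=toolR(np.radians(t))
    row=[]
    for r in(.3,.34,.38,.42,.46,.5,.54,.58):
        f=ik(r*np.array([.995,-.05,0])+[0,0,z],R,q0,4); row.append("%.0e"%f.cost+("(%.1f,%.1f)"%(f.x[3],f.x[5])))
    print(z,t,*row)
E
```

```text
0.35 26 8e-03(2.4,0.4) 2e-22(2.4,0.4) 2e-20(2.4,0.4) 6e-20(2.3,0.4) 5e-21(2.2,0.4) 2e-23(2.1,0.4) 5e-28(2.0,0.4) 1e-30(2.0,0.5)
0.35 33 2e-02(2.4,0.4) 1e-03(2.4,0.2) 6e-23(2.4,0.2) 2e-17(2.3,0.3) 8e-25(2.2,0.3) 3e-30(2.2,0.3) 2e-19(2.1,0.3) 1e-24(2.0,0.5)
0.35 39.5 3e-02(2.4,0.3) 7e-03(2.4,0.2) 1e-04(2.4,0.2) 2e-26(2.4,0.2) 1e-18(2.3,0.2) 2e-21(2.2,0.3) 5e-27(2.1,0.3) 1e-18(2.0,0.4)
0.45 26 3e-19(2.3,0.7) 4e-28(2.3,0.7) 2e-27(2.2,0.6) 2e-20(2.2,0.6) 5e-28(2.1,0.6) 3e-18(2.0,0.6) 1e-21(1.9,0.6) 2e-23(1.9,0.7)
0.45 33 4e-04(2.4,0.6) 8e-18(2.3,0.5) 1e-22(2.3,0.5) 1e-19(2.2,0.5) 8e-24(2.1,0.5) 1e-24(2.0,0.5) 1e-26(2.0,0.5) 3e-31(1.9,0.5)
0.45 39.5 2e-03(2.4,0.4) 3e-23(2.3,0.4) 5e-19(2.3,0.4) 5e-30(2.2,0.4) 5e-27(2.2,0.4) 8e-29(2.1,0.4) 7e-18(2.0,0.4) 5e-27(1.9,0.5)
0.55 26 1e-02(2.1,0.9) 2e-24(2.1,0.9) 9e-27(2.1,0.9) 9e-26(2.0,0.9) 5e-20(1.9,0.8) 1e-27(1.9,0.8) 5e-21(1.8,0.8) 1e-29(1.7,0.9)
0.55 33 2e-02(2.2,0.8) 3e-04(2.1,0.8) 2e-19(2.1,0.8) 3e-22(2.0,0.7) 1e-17(2.0,0.7) 5e-25(1.9,0.7) 3e-31(1.8,0.7) 4e-25(1.8,0.7)
0.55 39.5 3e-02(2.2,0.7) 2e-03(2.2,0.7) 2e-23(2.1,0.6) 3e-18(2.1,0.6) 8e-31(2.0,0.6) 1e-23(1.9,0.6) 2e-26(1.9,0.6) 5e-31(1.8,0.6)
```

```bash
python3 -c "
from h import *
plan([.49,-0.112,.50],None)"
```

```text
clock 15.275 shift cm [-38.88  43.96  -5.43] twist 0 at [ 0.5203 -0.0558  1.0859] xang -9.01 F [0.6 1.2 0.1] w 0.0683 j [-0.26  0.39  1.15  0.24 -0.76  1.92  1.59]
```

```bash
python3 -m jog '[[[-4,4.4,-0.5],0,-0.6],[[-8,9,-1],0,-0.6],[[-12,13.5,-1.6],0,-0.6],[[-16,18,-2.2],0,-0.6],[[-20,22.5,-2.8],0,-0.6],[[-24,27,-3.3],0,-0.6],[[-28,31.5,-3.9],0,-0.6],[[-32,36,-4.4],0,-0.6],[[-36,40.5,-5],0,-0.6],[[-38.9,44,-5.4],0,-0.6]]'; python3 -c "
from h import *
plan([.42,-0.096,.36],None)
print(Ro.from_rotvec(get_obs()['orientation']).as_matrix().round(3))"
```

```text
clock: 16.52
tcp_pos: [0.494, -0.1054, 0.6761]
orientation: [-1.569, -0.418, -0.691]
contact_force: [1.0, -1.0, 0.3]
grip_width: 0.0681
clock 16.525 shift cm [-26.15  19.27  -0.12] twist 0 at [ 0.494  -0.1054  0.6761] xang -10.05 F [ 1.  -1.   0.3] w 0.0681 j [-0.95 -0.31  0.77  1.81  0.54  0.93  1.08]
[[ 0.75   0.635  0.183]
 [-0.133 -0.126  0.983]
 [ 0.647 -0.762 -0.01 ]]
```

```bash
python3 -m jog '[[[-3,4.4,0],0,-0.6],[[-6,8,0],0,-0.6],[[-9,12,0],0,-0.6],[[-12,15,0],0,-0.6],[[-15,17,0],0,-0.6],[[-18,19,0],0,-0.6],[[-18,19,0],0,-0.6]]'; python3 -c "
from h import *
plan([.42,-0.096,.36],None)
print(Ro.from_rotvec(get_obs()['orientation']).as_matrix().round(3))"
```

```text
clock: 17.4
tcp_pos: [0.4785, -0.1046, 0.4121]
orientation: [-1.576, -0.415, -0.681]
contact_force: [0.4, 0.4, 0.8]
grip_width: 0.0684
clock 17.4 shift cm [-7.88  0.21 -0.12] twist 0 at [ 0.4785 -0.1046  0.4121] xang -9.6 F [0.4 0.4 0.8] w 0.0684 j [-1.03 -0.03  1.12  2.27  0.44  0.21  1.09]
[[ 0.756  0.629  0.181]
 [-0.128 -0.129  0.983]
 [ 0.641 -0.767 -0.017]]
```

```bash
python3 -m jog '[[[-3,0,0],0,-0.6],[[-6,-0.5,0],0,-0.6],[[-10,-1,0.5],0,-0.6],[[-10,-1,0.5],0,-0.6]]'; python3 -c "
from h import *
plan([.42,-0.096,.36],None)
print(Ro.from_rotvec(get_obs()['orientation']).as_matrix().round(3))"
```

```text
clock: 17.9
tcp_pos: [0.4172, -0.0875, 0.3764]
orientation: [-1.583, -0.42, -0.69]
contact_force: [-0.1, -0.7, 0.6]
grip_width: 0.0686
clock 17.9 shift cm [-0.74  1.54 -0.75] twist 0 at [ 0.4172 -0.0875  0.3764] xang -9.53 F [-0.1 -0.7  0.6] w 0.0686 j [-0.44 -0.06  0.45  2.41  1.05  0.18  0.42]
[[ 0.751  0.634  0.185]
 [-0.126 -0.138  0.982]
 [ 0.648 -0.761 -0.024]]
```

```bash
python3 -m jog '[[[-3,0,0],0,-0.6],[[-6,0,0],0,-0.6],[[-9,0,0],0,-0.6],[[-9,0,0],0,-0.6]]'; python3 -c "
from h import *
plan([.42,-0.096,.36],None)
print(Ro.from_rotvec(get_obs()['orientation']).as_matrix().round(3))"
```

```text
clock: 18.4
tcp_pos: [0.3976, -0.0895, 0.3428]
orientation: [-1.661, -0.393, -0.632]
contact_force: [-0.0, -0.1, -1.1]
grip_width: 0.0683
clock 18.4 shift cm [ 2.87  0.07 -0.39] twist 0 at [ 0.3976 -0.0895  0.3428] xang -6.57 F [-0.  -0.1 -1.1] w 0.0683 j [ 0.4   0.04 -0.4   2.42  1.31  0.21  0.18]
[[ 0.791  0.582  0.186]
 [-0.091 -0.188  0.978]
 [ 0.604 -0.791 -0.096]]
```

```bash
python3 -m jog '[[[-3,-2,0],0,-0.6],[[-6,-4,0],0,-0.6],[[-8,-6,0],0,-0.6],[[-8,-6,0],0,-0.6]]'; python3 -c "
from h import *
plan([.42,-0.096,.36],None)
print(Ro.from_rotvec(get_obs()['orientation']).as_matrix().round(3))"
```

```text
clock: 18.9
tcp_pos: [0.3611, -0.0889, 0.3585]
orientation: [-1.668, -0.348, -0.606]
contact_force: [-0.3, -0.4, -0.3]
grip_width: 0.0684
clock 18.9 shift cm [4.97 3.23 0.44] twist 0 at [ 0.3611 -0.0889  0.3585] xang -7.43 F [-0.3 -0.4 -0.3] w 0.0684 j [ 1.05 -0.05 -0.98  2.42  0.64  0.19  0.86]
[[ 0.816  0.545  0.195]
 [-0.106 -0.189  0.976]
 [ 0.569 -0.817 -0.097]]
```

```bash
python3 -m jog '[[[-4,-2,0],0,-0.6],[[-8,-4,0],0,-0.6],[[-12,-5,0],0,-0.6],[[-12,-5,0],0,-0.6]]'; python3 -c "
from h import *
plan([.42,-0.096,.36],None)
print(Ro.from_rotvec(get_obs()['orientation']).as_matrix().round(3))"
```

```text
clock: 19.4
tcp_pos: [0.3481, -0.0908, 0.355]
orientation: [-1.672, -0.321, -0.579]
contact_force: [-0.3, -0.8, -0.3]
grip_width: 0.0679
clock 19.4 shift cm [6.32 3.4  0.83] twist 0 at [ 0.3481 -0.0908  0.355 ] xang -7.55 F [-0.3 -0.8 -0.3] w 0.0679 j [ 1.59 -0.15 -1.39  2.42 -0.23  0.17  1.78]
[[ 0.834  0.517  0.193]
 [-0.11  -0.186  0.976]
 [ 0.541 -0.835 -0.098]]
```

```bash
python3 -m jog '[[[-3,1,0],0,-0.6],[[-6,3,0],0,-0.6],[[-10,4.5,0],0,-0.6],[[-10,4.5,0],0,-0.6]]'; python3 -c "
from h import *
plan([.42,-0.096,.36],None)
print(Ro.from_rotvec(get_obs()['orientation']).as_matrix().round(3))"
```

```text
clock: 19.9
tcp_pos: [0.3406, -0.1207, 0.34]
orientation: [-1.653, -0.299, -0.557]
contact_force: [0.4, 0.1, -0.3]
grip_width: 0.0683
clock 19.9 shift cm [7.46 1.85 3.74] twist 0 at [ 0.3406 -0.1207  0.34  ] xang -8.03 F [ 0.4  0.1 -0.3] w 0.0683 j [ 1.63  0.   -1.41  2.43  0.33  0.17  1.32]
[[ 0.847  0.498  0.186]
 [-0.12  -0.163  0.979]
 [ 0.518 -0.852 -0.079]]
```

```bash
python3 -m jog '[[[-6,-1,2],0,-0.6],[[-12,-2,3],0,-0.6],[[-18,-4,4],0,-0.6],[[-24,-6,4],0,-0.6],[[-24,-6,4],0,-0.6]]'; python3 -c "
from h import *
plan([.42,-0.096,.36],None)
print(Ro.from_rotvec(get_obs()['orientation']).as_matrix().round(3))"
```

```text
clock: 20.52
tcp_pos: [0.3357, -0.1249, 0.3381]
orientation: [-1.646, -0.294, -0.548]
contact_force: [0.3, -0.2, -0.6]
grip_width: 0.0684
clock 20.525 shift cm [7.95 1.82 4.21] twist 0 at [ 0.3357 -0.1249  0.3381] xang -8.01 F [ 0.3 -0.2 -0.6] w 0.0684 j [ 1.65 -0.   -1.41  2.43  0.19  0.17  1.47]
[[ 0.852  0.491  0.182]
 [-0.12  -0.155  0.981]
 [ 0.51  -0.857 -0.073]]
```

```bash
python3 - <<'E'
from ik import *
from bench import get_obs
o=get_obs();R=Ro.from_rotvec(o["orientation"]).as_matrix();a=R[:,1]
kn=np.array([.571,.0463,.084]);out=-np.sin(.576)*px+np.cos(.576)*np.array([0,0,1])
Rt=toolR(np.radians(31))
print("tw",np.degrees((Ro.from_matrix(R.T@Rt)).as_rotvec()))
for nm,RR in(("cur",R),("ideal31",Rt),("i28",toolR(np.radians(28)))):
  for s in(.12,.08,.04,0):
    f=[ik(kn+out*s-.153*RR[:,1],RR,q0,3) for q0 in(o["joints"],np.array([.06,.45,-.46,2.27,1.65,.4,-.5]),np.array([0,.45,-.4,2.2,1.3,.35,-.1]))]
    print(nm,s,(kn+out*s-.153*RR[:,1]).round(3),*[(round(x.cost,5),x.x.round(2)) for x in f])
E
```

```text
tw [ 2.35306064  4.19947524 -0.16111081]
cur 0.12 [0.432 0.085 0.316] (np.float64(0.0), array([ 0.53,  0.31, -1.08,  2.3 ,  1.28,  0.64, -0.12])) (np.float64(0.0), array([ 0.19,  0.21, -0.67,  2.3 ,  1.16,  0.49, -0.03])) (np.float64(0.0), array([ 0.16,  0.21, -0.63,  2.3 ,  1.14,  0.48, -0.02]))
cur 0.08 [0.453 0.08  0.282] (np.float64(0.0), array([ 0.51,  0.46, -1.09,  2.3 ,  1.47,  0.72, -0.26])) (np.float64(0.0), array([ 0.11,  0.31, -0.57,  2.29,  1.35,  0.47, -0.2 ])) (np.float64(0.0), array([ 0.21,  0.33, -0.69,  2.29,  1.38,  0.52, -0.22]))
cur 0.04 [0.475 0.075 0.249] (np.float64(0.0), array([ 0.37,  0.5 , -0.9 ,  2.28,  1.58,  0.67, -0.35])) (np.float64(0.0), array([ 0.05,  0.39, -0.48,  2.28,  1.53,  0.46, -0.36])) (np.float64(0.0), array([-0.03,  0.38, -0.39,  2.28,  1.52,  0.42, -0.35]))
cur 0 [0.496 0.07  0.215] (np.float64(0.0), array([ 0.27,  0.56, -0.74,  2.25,  1.7 ,  0.63, -0.45])) (np.float64(0.0), array([ 0.  ,  0.48, -0.41,  2.25,  1.69,  0.45, -0.5 ])) (np.float64(0.0), array([-0.03,  0.47, -0.37,  2.25,  1.69,  0.43, -0.51]))
ideal31 0.12 [0.43  0.078 0.316] (
[... 1331 characters left out ...]
 -1.03,  2.27,  1.35,  0.61, -0.2 ])) (np.float64(0.0), array([ 0.15,  0.3 , -0.57,  2.27,  1.18,  0.42, -0.07])) (np.float64(0.0), array([ 0.18,  0.3 , -0.6 ,  2.27,  1.19,  0.43, -0.08]))
i28 0.04 [0.48  0.067 0.253] (np.float64(0.0), array([ 0.45,  0.52, -0.95,  2.26,  1.5 ,  0.63, -0.31])) (np.float64(0.0), array([ 0.15,  0.4 , -0.57,  2.26,  1.4 ,  0.43, -0.26])) (np.float64(0.0), array([ 0.02,  0.37, -0.41,  2.25,  1.35,  0.36, -0.23]))
i28 0 [0.501 0.062 0.219] (np.float64(0.0), array([ 0.02,  0.47, -0.38,  2.23,  1.56,  0.36, -0.41])) (np.float64(0.0), array([ 0.07,  0.48, -0.45,  2.23,  1.57,  0.39, -0.41])) (np.float64(0.0), array([-0.01,  0.46, -0.35,  2.23,  1.56,  0.35, -0.41]))
```

```bash
cat >> h.py <<'E'
def kplan(kn,s,tw=0.0,L=.153,yaw=-.225,lat=0.0):
    "shift to put grasp point at knob + s outward along knob axis"
    o=get_obs();R=Ro.from_rotvec(o["orientation"]).as_matrix();a=R[:,1]
    px=np.array([np.cos(yaw),np.sin(yaw),0]);py=np.array([-np.sin(yaw),np.cos(yaw),0])
    out=-np.sin(.576)*px+np.cos(.576)*np.array([0,0,1])
    t=np.asarray(kn)+out*s+py*lat-L*a
    z=np.cross(py,np.cross(-out,py))
    Rt=np.c_[np.cross(a,py),a,py]; 
    tilt=np.degrees(np.arccos(-a[2]))
    zz=R.T@py
    print("clock",o["clock"],"shift",(R.T@(t-o["tcp_pos"])*100).round(2),"tilt",tilt.round(1),"twist fix",np.arctan2(zz[0],zz[2]).round(3),"at",o["tcp_pos"].round(4),"F",o["contact_force"].round(1),"w",round(o["grip_width"],4),"j",o["joints"].round(2))
    print(" out in tool",(R.T@out).round(3)," -py in tool",(-R.T@py).round(3), "a",a.round(3),"z",R[:,2].round(3))
E
python3 -c "
from h import *
kplan([.572,.0463,.084],.12)"
```

```text
clock 20.525 shift [ 4.65  3.46 22.48] tilt 31.0 twist fix 0.073 at [ 0.3357 -0.1249  0.3381] F [ 0.3 -0.2 -0.6] w 0.0684 j [ 1.65 -0.   -1.41  2.43  0.19  0.17  1.47]
 out in tool [-0.039 -0.998 -0.038]  -py in tool [-0.073  0.041 -0.996] a [ 0.491 -0.155 -0.857] z [ 0.182  0.981 -0.073]
```

```bash
python3 -m jog '[[[4,-1,2],0,-0.6],[[6,-1,5],0.02,-0.6],[[6,0,8],0.04,-0.6],[[6,0,12],0.073,-0.6],[[6,1,15],0.073,-0.6],[[5,2,18],0.073,-0.6],[[4.6,3,21],0.073,-0.6],[[4.6,3.4,22.5],0.073,-0.6],[[4.6,3.4,22.5],0.073,-0.6],[[4.6,3.4,22.5],0.073,-0.6]]'; python3 -c "
from h import *
kplan([.572,.0463,.084],.12)
for n in ('top','side','wrist'):
    f=grab_frame(n);cv2.imwrite('pics/k1%s.png'%n,f['image'])"
```

```text
clock: 21.78
tcp_pos: [0.4323, 0.084, 0.3161]
orientation: [-1.623, -0.239, -0.607]
contact_force: [1.5, 0.2, 0.7]
grip_width: 0.0683
clock 21.775 shift [0.05 0.06 0.08] tilt 31.0 twist fix -0.001 at [0.4323 0.084  0.3161] F [1.5 0.2 0.7] w 0.0683 j [ 0.56  0.34 -1.14  2.28  1.26  0.73 -0.17]
 out in tool [-0.037 -0.998 -0.042]  -py in tool [ 0.001  0.042 -0.999] a [ 0.491 -0.155 -0.857] z [ 0.245  0.969 -0.035]
```

View pics/k1side.png

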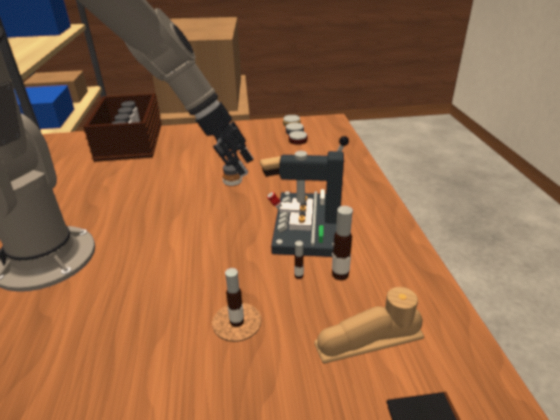

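View pics/k1wrist.png

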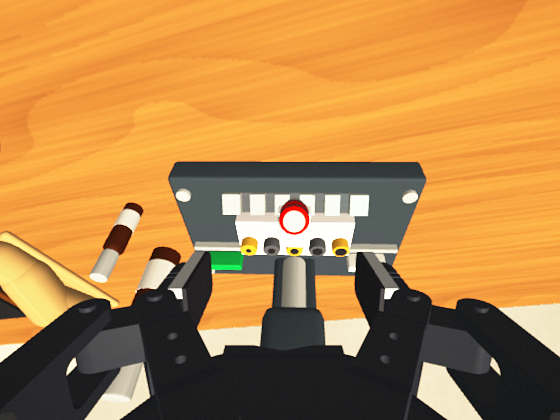

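View pics/k1top.png

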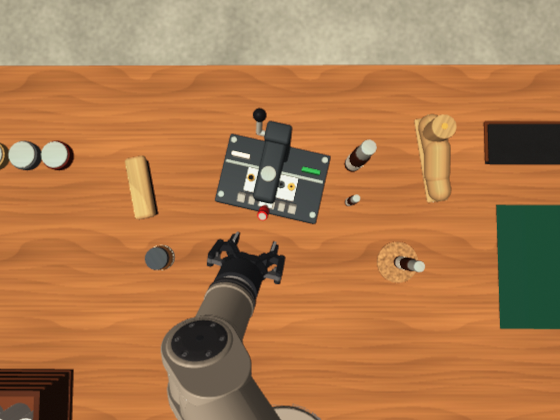

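```bash
python3 - <<'E'
from h import *
w=grab_frame("wrist");t=grab_frame("top");s=grab_frame("side")
kn=np.array([.572,.0463,.084]);yaw=-.225
px=np.array([np.cos(yaw),np.sin(yaw),0]);out=-np.sin(.576)*px+np.cos(.576)*np.array([0,0,1])
tip=kn+out*.013
for n,g in(("w",w),("t",t),("s",s)): print(n,proj(g,tip).round(1))
crop(w,230,360,150,290,5,"pics/kw.png");crop(t,230,300,190,240,10,"pics/kt.png");crop(s,250,310,175,225,10,"pics/ks.png")
h=cv2.cvtColor(w["image"],cv2.COLOR_BGR2HSV);H,S,V=cv2.split(h)
print(blobs(((H<6)|(H>172))&(S>150)&(V>80),20))
o=get_obs();R=Ro.from_rotvec(o["orientation"]).as_matrix()
print("grasp line", [proj(w,o["tcp_pos"]+R[:,1]*L).round(0) for L in(.155,.22,.26,.275)])
E
```

```text
w [291.3 219.4]
t [262.6 216.4]
s [269.7 194.7]
[(np.int32(387), array([293.9, 213.6]), array([279, 200,  30,  35], dtype=int32))]
grasp line [array([285., 279.]), array([285., 232.]), array([284., 215.]), array([284., 210.])]
```

View pics/kw.png

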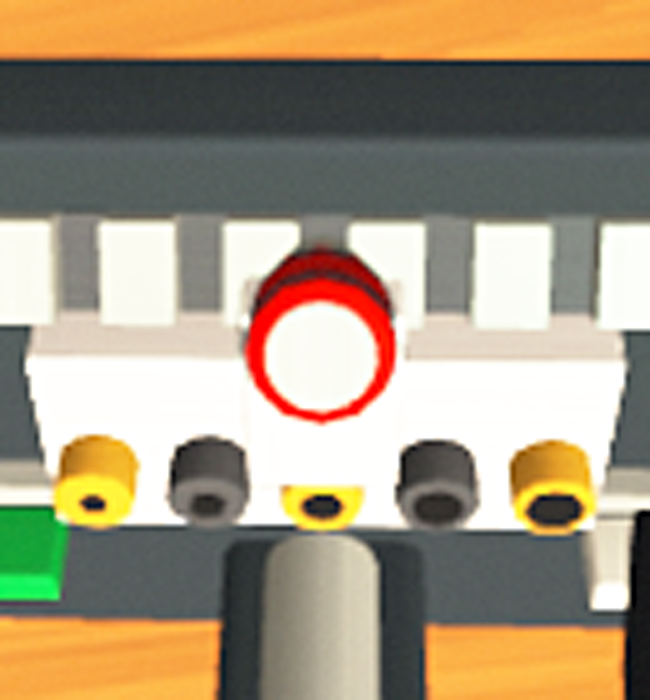

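View pics/kt.png

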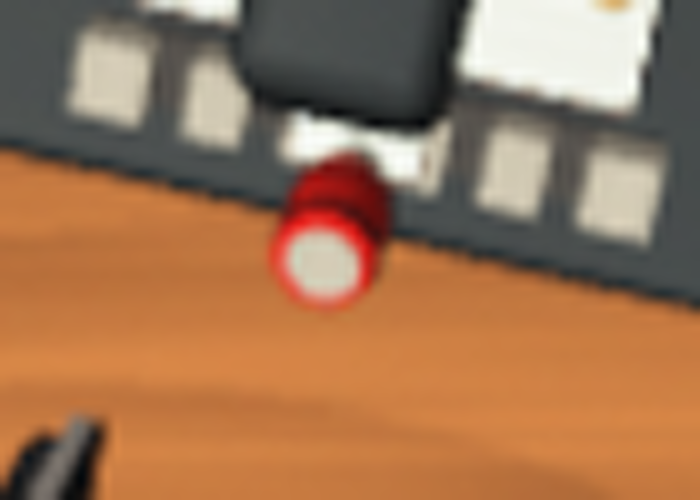

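View pics/ks.png

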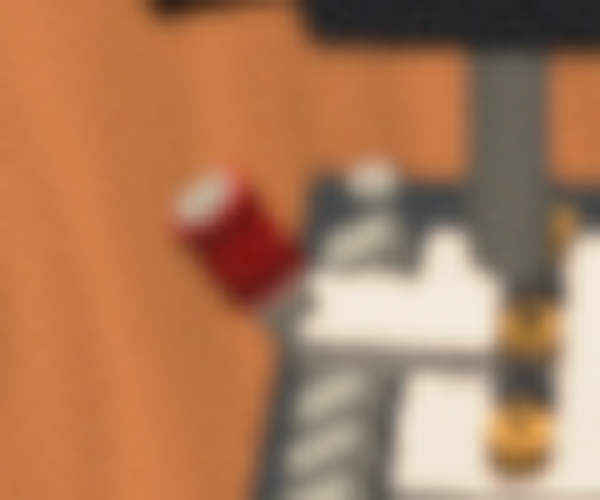

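```bash
python3 - <<'E'
from h import *
w=grab_frame("wrist");t=grab_frame("top");s=grab_frame("side")
M=np.zeros((3,3));v=np.zeros(3)
for g,p,wt in((w,(294,220.4),3),(t,(262.2,216),1),(s,(270.5,194.8),1)):
    o,d=ray(g,*p);d/=np.linalg.norm(d);P=np.eye(3)-np.outer(d,d);M+=wt*P;v+=wt*P@o
tip=np.linalg.solve(M,v)
yaw=-.225;px=np.array([np.cos(yaw),np.sin(yaw),0]);out=-np.sin(.576)*px+np.cos(.576)*np.array([0,0,1])
kn=tip-.013*out;print("tip",tip.round(4),"kn",kn.round(4))
kplan(kn,.06);kplan(kn,.004)
# yaw check from press front edge in wrist image: knob neighbours
E
```

```text
tip [0.5671 0.0497 0.0941] kn [0.574  0.0481 0.0832]
clock 22.225 shift [0.34 6.2  0.51] tilt 31.0 twist fix -0.001 at [0.4325 0.0844 0.3161] F [ 0.5 -0.1 -0.6] w 0.0681 j [ 0.56  0.34 -1.14  2.28  1.26  0.73 -0.17]
 out in tool [-0.036 -0.998 -0.042]  -py in tool [ 0.001  0.042 -0.999] a [ 0.491 -0.155 -0.857] z [ 0.245  0.969 -0.035]
clock 22.225 shift [ 0.54 11.79  0.74] tilt 31.0 twist fix -0.001 at [0.4325 0.0844 0.3161] F [ 0.5 -0.1 -0.6] w 0.0681 j [ 0.56  0.34 -1.14  2.28  1.26  0.73 -0.17]
 out in tool [-0.036 -0.998 -0.042]  -py in tool [ 0.001  0.042 -0.999] a [ 0.491 -0.155 -0.857] z [ 0.245  0.969 -0.035]
```

```bash
python3 -m jog '[[[0.1,3,0.2],0,-0.2],[[0.3,6,0.4],0,-0.2],[[0.4,8,0.6],0,-0.2],[[0.45,8.9,0.62],0,-0.2],[[0.45,8.9,0.62],0,-0.2]]'; python3 -c "
from h import *
kplan([.574,.0481,.0832],.004)
for n in ('side','wrist'):
    f=grab_frame(n);cv2.imwrite('pics/k2%s.png'%n,f['image'])
crop(f,200,380,150,330,4,'pics/k2wc.png')
f=grab_frame('side');crop(f,200,360,100,240,5,'pics/k2sc.png')"
```

```text
clock: 22.85
tcp_pos: [0.4814, 0.0761, 0.2416]
orientation: [-1.622, -0.239, -0.606]
contact_force: [0.2, 0.1, 0.6]
grip_width: 0.0511
clock 22.85 shift [0.14 2.86 0.08] tilt 30.9 twist fix -0.001 at [0.4814 0.0761 0.2416] F [0.2 0.1 0.6] w 0.0511 j [ 0.44  0.57 -0.99  2.24  1.55  0.79 -0.36]
 out in tool [-0.037 -0.998 -0.041]  -py in tool [ 0.001  0.041 -0.999] a [ 0.49  -0.154 -0.858] z [ 0.244  0.969 -0.035]
```

View pics/k2sc.png

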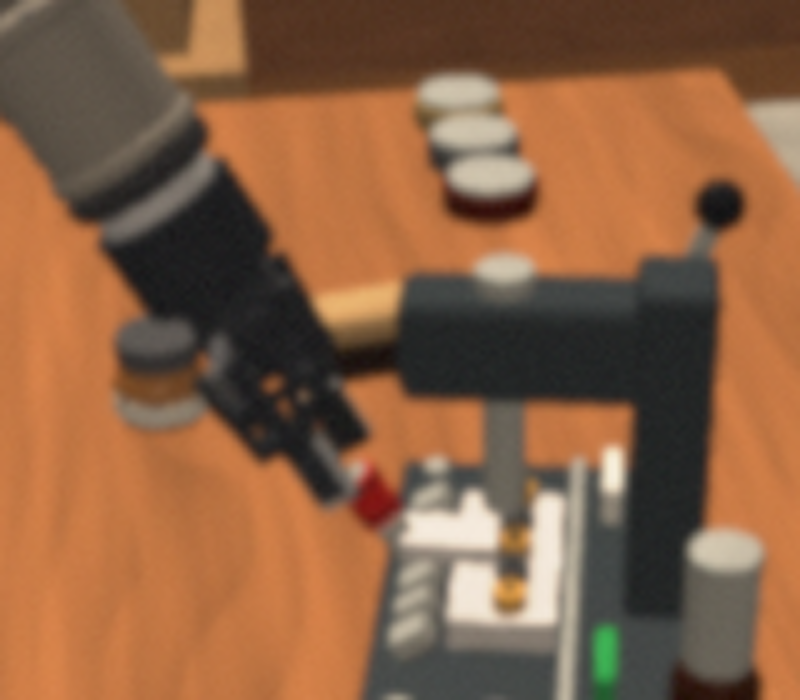

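View pics/k2wrist.png

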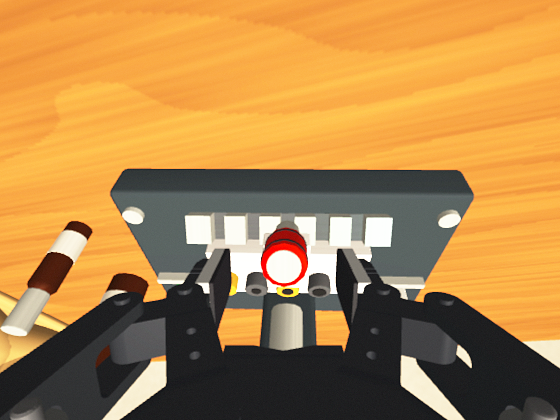

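```bash
python3 -m jog '[[[0.05,1,0],0,-0.2],[[0.1,2,0.1],0,-0.1],[[0.14,2.85,0.1],0,0],[[0.14,2.85,0.1],0,0.1],[[0.14,2.85,0.1],0,0.25],[[0.14,2.85,0.1],0,0.4],[[0.14,2.85,0.1],0,0.6],[[0.14,2.85,0.1],0,0.6]]' 50; python3 -c "
from h import *
kplan([.574,.0481,.0832],.004)
f=grab_frame('wrist');cv2.imwrite('pics/k3w.png',f['image'])
f=grab_frame('side');crop(f,200,360,100,240,5,'pics/k3sc.png')"
```

```text
clock: 24.0
tcp_pos: [0.4967, 0.0727, 0.2184]
orientation: [-1.622, -0.24, -0.607]
contact_force: [-3.7, -0.8, 6.1]
grip_width: 0.0226
clock 24.0 shift [-0.03  0.07 -0.05] tilt 31.0 twist fix -0.0 at [0.4967 0.0727 0.2184] F [-3.7 -0.8  6.1] w 0.0226 j [ 0.41  0.63 -0.95  2.22  1.63  0.8  -0.39]
 out in tool [-0.036 -0.999 -0.041]  -py in tool [ 0.     0.041 -0.999] a [ 0.492 -0.154 -0.857] z [ 0.243  0.969 -0.035]
```

View pics/k3w.png

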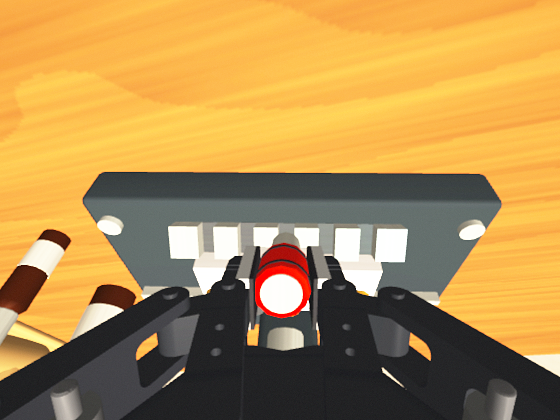

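View pics/k3sc.png

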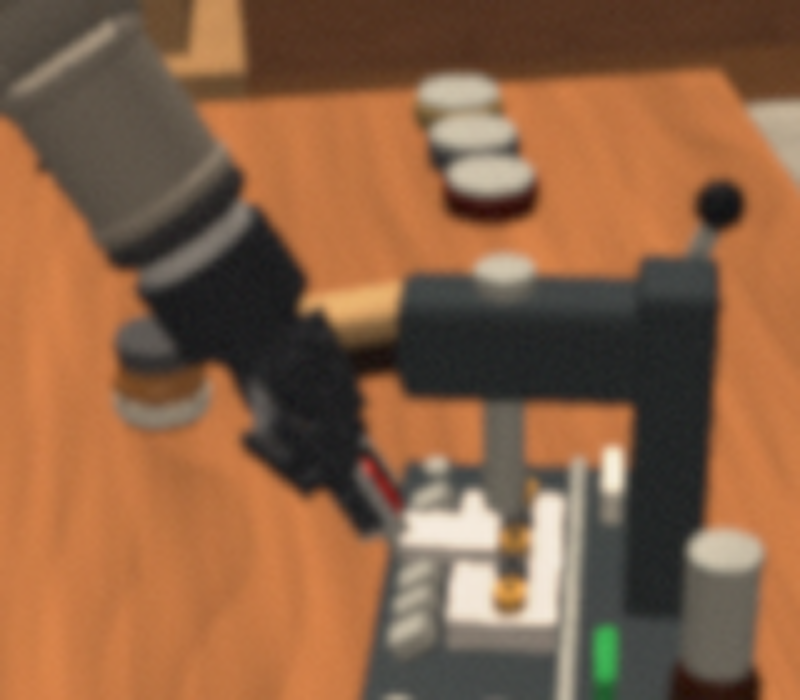

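```bash
python3 -m jog '[[[0,-0.4,0],0,0.6],[[0,-0.8,-0.03],0,0.6],[[-0.05,-1.2,-0.05],0,0.6],[[-0.05,-1.5,-0.06],0,0.6],[[-0.05,-1.5,-0.06],0,0.6],[[-0.05,-1.5,-0.06],0,0.6]]'; python3 -c "
from h import *
kplan([.574,.0481,.0832],.018)
f=grab_frame('wrist');cv2.imwrite('pics/k4w.png',f['image'])
f=grab_frame('side');crop(f,200,360,100,240,5,'pics/k4sc.png')"
```

```text
clock: 24.85
tcp_pos: [0.489, 0.0743, 0.2307]
orientation: [-1.622, -0.239, -0.607]
contact_force: [5.0, 1.2, -7.9]
grip_width: 0.0224
clock 24.85 shift [-0.03  0.12 -0.03] tilt 31.0 twist fix -0.001 at [0.489  0.0743 0.2307] F [ 5.   1.2 -7.9] w 0.0224 j [ 0.43  0.6  -0.97  2.23  1.59  0.79 -0.38]
 out in tool [-0.037 -0.999 -0.041]  -py in tool [ 0.001  0.041 -0.999] a [ 0.491 -0.154 -0.857] z [ 0.244  0.969 -0.034]
```

View pics/k4w.png

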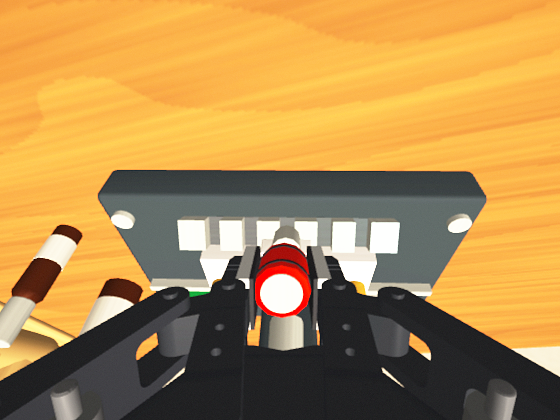

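View pics/k4sc.png

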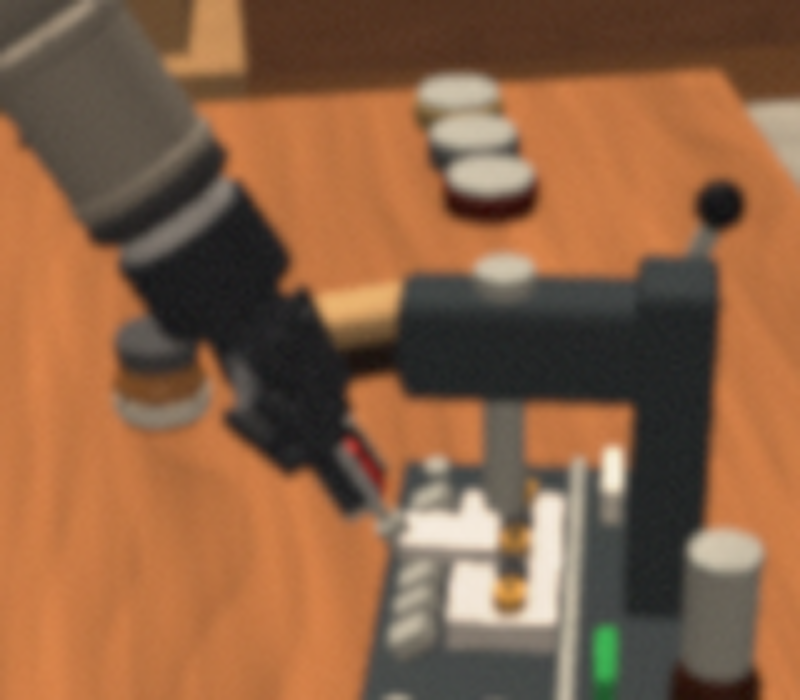

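```bash
python3 -m jog '[[[0,0,-0.4],0,0.6],[[0,0.03,-0.9],0,0.6],[[0,0.06,-1.4],0,0.6],[[0,0.08,-1.9],0,0.6],[[0,0.1,-2.3],0,0.6],[[0,0.1,-2.4],0,0.6],[[0,0.1,-2.4],0,0.6],[[0,0.1,-2.4],0,0.6]]'; python3 -c "
from h import *
kplan([.574,.0481,.0832],.018,lat=-.024)
p=get_obs()['tcp_pos']-np.array([.489,.0743,.2307]);print('moved -py',p@[-.2231,-.9748,0],'out',p@[-.531,.1216,.8387])
f=grab_frame('wrist');cv2.imwrite('pics/k5w.png',f['image'])"
```

```text
clock: 25.95
tcp_pos: [0.4837, 0.051, 0.2306]
orientation: [-1.622, -0.24, -0.607]
contact_force: [5.6, 0.4, -8.0]
grip_width: 0.0225
clock 25.95 shift [-0.03  0.12 -0.04] tilt 31.0 twist fix -0.001 at [0.4837 0.051  0.2306] F [ 5.6  0.4 -8. ] w 0.0225 j [ 0.47  0.58 -0.97  2.26  1.61  0.76 -0.36]
 out in tool [-0.036 -0.999 -0.041]  -py in tool [ 0.001  0.041 -0.999] a [ 0.491 -0.154 -0.857] z [ 0.244  0.969 -0.034]
moved -py 0.023937855177107625 out -5.100912948981415e-05
```

View pics/k5w.png

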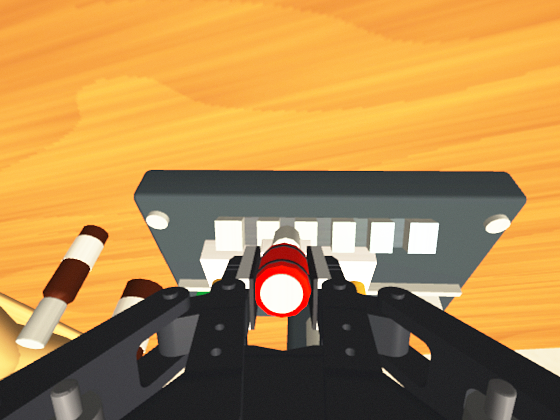

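```bash
python3 -m jog '[[[0,0.3,0],0,0.6],[[0,0.6,0.03],0,0.6],[[0.05,0.9,0.04],0,0.6],[[0.05,1.2,0.05],0,0.6],[[0.05,1.4,0.06],0,0.6],[[0.05,1.4,0.06],0,0.6]]'; python3 -c "
from h import *
kplan([.574,.0481,.0832],.004,lat=-.024)
f=grab_frame('side');crop(f,200,360,100,240,5,'pics/k6sc.png')
f=grab_frame('wrist');cv2.imwrite('pics/k6w.png',f['image'])"
```

```text
clock: 26.75
tcp_pos: [0.4911, 0.0493, 0.2189]
orientation: [-1.622, -0.24, -0.607]
contact_force: [3.0, 1.2, -4.1]
grip_width: 0.0227
clock 26.75 shift [-0.03  0.12 -0.04] tilt 31.0 twist fix -0.001 at [0.4911 0.0493 0.2189] F [ 3.   1.2 -4.1] w 0.0227 j [ 0.46  0.61 -0.95  2.25  1.65  0.77 -0.38]
 out in tool [-0.036 -0.999 -0.041]  -py in tool [ 0.001  0.041 -0.999] a [ 0.491 -0.154 -0.857] z [ 0.244  0.969 -0.035]
```

View pics/k6w.png

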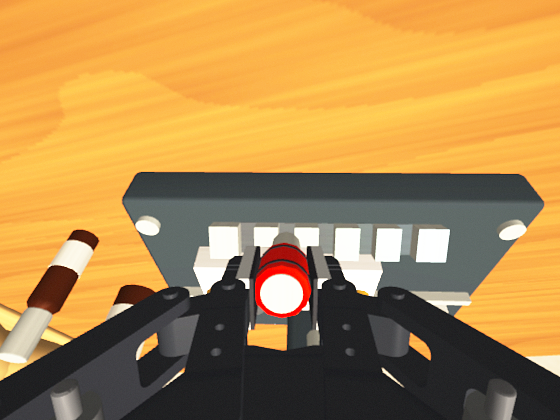

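```bash
python3 -m jog '[[[0,0.1,0],0,0.3],[[0,0.1,0],0,0.1],[[0,0.1,0],0,-0.1],[[0,0.1,0],0,-0.3],[[0,0.1,0],0,-0.3],[[-0.1,-1.5,-0.1],0,-0.3],[[-0.2,-4,-0.2],0,-0.3],[[-0.3,-8,-0.3],0,-0.3],[[-0.4,-11,-0.4],0,-0.3],[[-0.4,-11,-0.4],0,-0.3]]'; python3 - <<'E'
from h import *
w=grab_frame("wrist");t=grab_frame("top");s=grab_frame("side")
kplan([.574,.0481,.0832],.12,lat=-.024)
yaw=-.225;px=np.array([np.cos(yaw),np.sin(yaw),0]);py=np.array([-np.sin(yaw),np.cos(yaw),0]);out=-np.sin(.576)*px+np.cos(.576)*np.array([0,0,1])
tip=np.array([.5671,.0497,.0941])-.024*py
for e in(0,.011): print([proj(g,tip+e*out).round(1) for g in(w,t,s)])
cv2.imwrite("pics/k7w.png",w["image"]);crop(w,230,360,150,290,5,"pics/k7wc.png");crop(t,210,340,120,240,6,"pics/k7t.png");crop(s,200,360,150,350,3.5,"pics/k7s.png")
E
```

```text
clock: 28.1
tcp_pos: [0.4324, 0.0635, 0.3128]
orientation: [-1.622, -0.243, -0.609]
contact_force: [0.3, -0.4, 0.3]
grip_width: 0.0556
clock 28.25 shift [-0.03 -0.52 -0.04] tilt 31.0 twist fix -0.001 at [0.4328 0.0626 0.3107] F [-0.1  0.2  0.4] w 0.0555 j [ 0.59  0.33 -1.11  2.3   1.28  0.68 -0.15]
 out in tool [-0.037 -0.998 -0.042]  -py in tool [ 0.001  0.042 -0.999] a [ 0.491 -0.155 -0.857] z [ 0.245  0.969 -0.035]
[array([287.8, 218.4]), array([272.3, 217.9]), array([269.3, 199.6])]
[array([287.4, 222.2]), array([271.6, 220.4]), array([266.8, 196.4])]
```

View pics/k7wc.png

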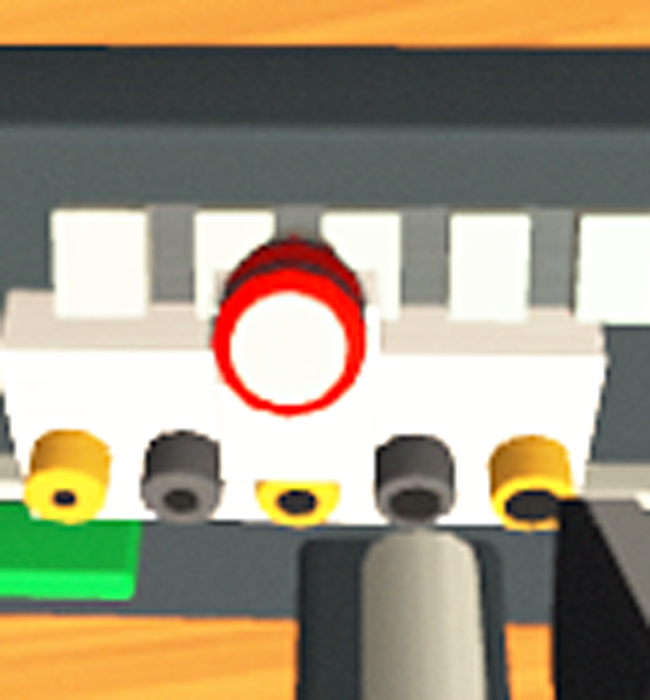

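View pics/k7t.png

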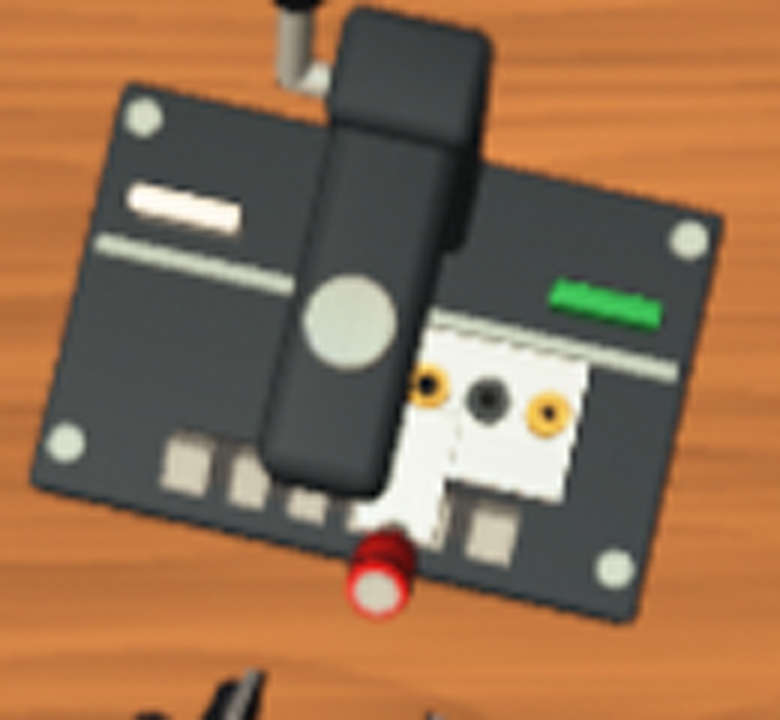

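View pics/k7s.png

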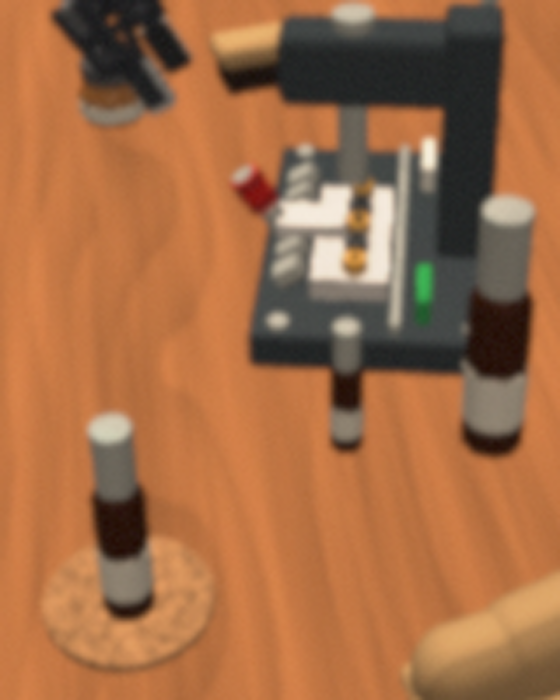

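```bash
python3 -m jog '[[[-0.2,-1,0],0,-0.3],[[-0.2,-2,0],0,-0.3],[[-0.2,-2,0],0,-0.3],[[-0.2,-2,0],0,-0.3],[[-0.2,-2,0],0,-0.3]]'; python3 - <<'E'
from h import *
w=grab_frame("wrist");t=grab_frame("top");s=grab_frame("side")
yaw=-.225;px=np.array([np.cos(yaw),np.sin(yaw),0]);py=np.array([-np.sin(yaw),np.cos(yaw),0]);out=-np.sin(.576)*px+np.cos(.576)*np.array([0,0,1])
tip=np.array([.5671,.0497,.0941])-.024*py
for e in(0,.011): print([proj(g,tip+e*out).round(1) for g in(w,t,s)])
crop(w,230,360,150,290,5,"pics/k8wc.png")
def face(g,box):
    x0,x1,y0,y1=box;c=g["image"][y0:y1,x0:x1];h=cv2.cvtColor(c,cv2.COLOR_BGR2HSV);H,S,V=cv2.split(h)
    b=blobs(((H<6)|(H>172))&(S>150)&(V>80),10);return [(n,c+[x0,y0],r) for n,c,r in b]
print(face(w,(250,330,180,260)),face(t,(240,300,190,240)),face(s,(250,300,180,230)))
E
```

```text
clock: 28.88
tcp_pos: [0.4213, 0.0664, 0.3269]
orientation: [-1.622, -0.238, -0.606]
contact_force: [0.1, 1.4, 0.3]
grip_width: 0.0555
[array([287.9, 216.7]), array([272.3, 217.9]), array([269.3, 199.6])]
[array([287.5, 220.1]), array([271.6, 220.4]), array([266.8, 196.4])]
[(np.int32(344), array([288.1, 210.8]), array([24, 18, 28, 33], dtype=int32))] [(np.int32(74), array([273.4, 213.3]), array([28, 19, 11, 13], dtype=int32))] [(np.int32(74), array([273.1, 204.6]), array([17, 19, 12, 12], dtype=int32))]
```

View pics/k8wc.png

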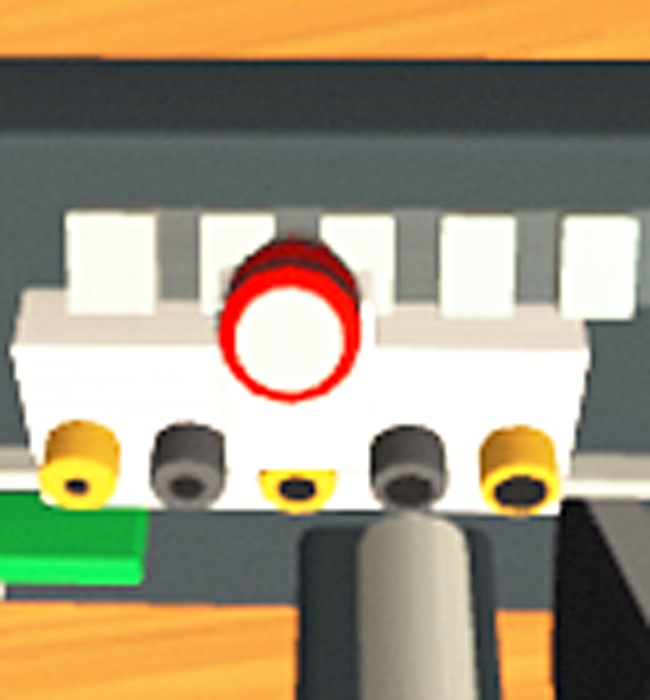

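```bash
python3 -c "
from bench import *
o=get_obs();print(o['clock'],o['contact_force'],abs(o['qvel']).max())
print(hand_in())"
```

```text
29.025 [ 0.21477362  0.97143326 -0.59553621] 0.00494790687132103
the job is handed in; nothing more can be done
None
```

I finished the job and handed it in at about 29 s; the hand-in reports no verdict.

- **Bottle:** I lifted it off the press base by its upper body and stood it on the cork coaster. It is upright and close to the coaster's centre in the side and top pictures.
- **Tool tilt:** The moves only allow turning about the tool's own axis. To lean the gripper I commanded out-of-reach poses, which tilted it. It ended at 31°, where the knob's axis leans 33°, with the jaws closing along the slide.
- **Knob and slide:** I pulled the knob about 14.5 mm against a spring force of about 9.4 N and moved 23.9 mm towards the green tag. I then let the knob back 14 mm, released it and backed away. Just before release the spring force was 5.2 N, so the pin had dropped into the notch.

**Last checks**
- In the side and top pictures the knob is within about 1 pixel of where it should be when fully in and one notch over.
- One check disagreed: in the wrist picture the knob face sat 1.5 pixels from the predicted fully-in row, about halfway to the row for 11 mm out. Compared with the slide's edge in the same view, the knob stands as it did at the start, so I judged it fully in.
- I had no direct reading of either joint.
- I saw no contact with the jar, brush or shoe last, but I did not measure their final positions.
- When I handed in, the arm was still and clear of everything, with residual force of about 1 N, the usual sensor noise.

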